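# Load the drying bench and start the timer

### The job

Stand every tipped bottle upright on the ware board in the row with the others, none touching another, and nest the three round vessels by size: the middle cup standing in the pot and the small cup standing in the middle one, the pot staying upright on the table. When all that is in place, push the drying timer's knob fully down and, keeping it down, turn it clockwise to its end stop, then let it spring up. Leave the other things on the bench where they are, and leave every bottle standing and the vessels nested.

Things in the scene. Friction and masses are not known exactly. Their poses are not given: they have to be found in the camera images.
- board: fixed wooden ware board lying on the table, 170 mm (its x) by 660 mm (its y) by 14 mm thick; origin at the centre of its underside, so its top is at z = 14 mm; its +x points away from the robot. It is the lane: the bottles stand in a row along its y, about 100 mm apart
- bottle1: square bottle of dark grey fired clay (all alike): body 40 x 40 x 80 mm tall, then a round neck 22 mm across up to 115 mm; about 0.2 kg, centre of mass 45 mm above the foot; origin at the centre of its foot, +z runs from foot to mouth. Starts lying on a side face across the board, mouth away from the robot (within 0.3 rad of +x), or is absent.
- bottle2: square bottle of dark grey fired clay (all alike): body 40 x 40 x 80 mm tall, then a round neck 22 mm across up to 115 mm; about 0.2 kg, centre of mass 45 mm above the foot; origin at the centre of its foot, +z runs from foot to mouth. Starts lying on a side face across the board, mouth away from the robot (within 0.3 rad of +x), or is absent.
- bottle3: square bottle of dark grey fired clay (all alike): body 40 x 40 x 80 mm tall, then a round neck 22 mm across up to 115 mm; about 0.2 kg, centre of mass 45 mm above the foot; origin at the centre of its foot, +z runs from foot to mouth. Starts lying on a side face across the board, mouth away from the robot (within 0.3 rad of +x), or is absent.
- bottle4: square bottle of dark grey fired clay (all alike): body 40 x 40 x 80 mm tall, then a round neck 22 mm across up to 115 mm; about 0.2 kg, centre of mass 45 mm above the foot; origin at the centre of its foot, +z runs from foot to mouth. Starts lying on a side face across the board, mouth away from the robot (within 0.3 rad of +x), or is absent.
- bottle5: square bottle of dark grey fired clay (all alike): body 40 x 40 x 80 mm tall, then a round neck 22 mm across up to 115 mm; about 0.2 kg, centre of mass 45 mm above the foot; origin at the centre of its foot, +z runs from foot to mouth. It starts standing on the board.
- bottle6: square bottle of dark grey fired clay (all alike): body 40 x 40 x 80 mm tall, then a round neck 22 mm across up to 115 mm; about 0.2 kg, centre of mass 45 mm above the foot; origin at the centre of its foot, +z runs from foot to mouth. It starts standing on the board.
- pot: largest of three graded round clay vessels, open at the top: outside diameter 100 mm at the foot, 120 mm at the rim, 60 mm tall, wall 5 mm, floor 6 mm thick, about 0.4 kg; origin at the centre of its underside, +z up; starts upright on the table
- cup_mid: middle vessel, a tumbler: outside diameter 58 mm at the foot, 66 mm at the rim, 78 mm tall, wall 4 mm, floor 5 mm thick, about 0.16 kg; origin at the centre of its underside, +z to the mouth; starts upright on the table. Inside the pot it stands about 24 mm proud of the pot's rim
- cup_small: smallest vessel, a slim tumbler: outside diameter 34 mm at the foot, 42 mm at the rim, 95 mm tall, wall 4 mm, floor 5 mm thick, about 0.09 kg; origin at the centre of its underside, +z to the mouth; starts upright on the table. Inside cup_mid it stands about 22 mm proud of that cup's rim
- timer_grip (a point): on the axis of the drying timer's black knob, inside its grip bar, 8 mm below the bar's top and 80 mm above the table. The bar is 46 mm long (this point's x), 14 mm wide (y), 26 mm high, and stands on a 56 mm disc (top 18 mm below this point) that moves with it. The grey timer box, 120 x 120 x 45 mm, is fixed to the table on the robot's left
- timer_press (a joint): how far the sprung knob is pushed down, m: 0 = up, 0.008 = fully down; takes about 3 N to start and 10 N at the bottom, springs up when let go
- timer_turn (a joint): angle of the timer knob, rad: starts between 0 and 0.2, grows clockwise seen from above, end stop at 1.3; stays where it is left (friction about 0.06 N m). The knob is to be turned only while it is held down
- dish: shallow black dish, 90 mm across, a bystander standing or lying on the table, to be left alone; origin on its underside
- sponge: yellow-brown sponge 80 x 50 x 30 mm, a bystander standing or lying on the table, to be left alone; origin on its underside
- knife: wooden modelling spatula 170 mm long, a bystander lying on the table, to be left alone; origin near its middle
- stone: reddish burnishing stone about 44 mm across, a bystander standing or lying on the table, to be left alone; origin on its underside
- vase: black vase 100 mm tall, a bystander standing or lying on the table, to be left alone; origin on its underside

How it is judged:
By the outcome, as a careful person would: the job done as asked, in the order asked, and still so for the second after the job is handed in, with the robot touching nothing.
Of bottle1, bottle2, bottle3, bottle4 only 2 to 4 are there at a start; the rules pass over those that are not, and their reading is None.
At some moment in a run one of pot, cup_mid may be knocked a few centimetres aside while the robot is not near it.
Once in a run the grip may slacken for a moment while it holds something.
It also fails if it takes over 210 s, if anything falls off the work surface, if the arm or the gripper's body presses on something with over 40 N, if the wrist force passes 120 N, or if a joint passes its speed limit or range.

### The arm

A 6-joint arm with a two-finger parallel gripper is mounted at the origin on the work surface. World frame = base frame: x ahead of the robot, y to its left, z up, the work surface at z = 0. Lengths are in mm, angles in rad, forces in N, time in s.
With the tool pointing down it reaches from about 275 to 750 mm from the base axis. Payload 10.2 kg.
Tool frame: the origin (TCP) lies midway between the tips of the shut fingers; the grasp point (between the pads) lies 19 mm behind it; z points along the fingers, y is the line along which they close (so a half turn about z gives the same grasp; the last joint's range is limited). The gripper opens to 85 mm and grips with 20 to 120 N. Pads are 22 mm wide; open, the fingers measure 114 mm over their backs; the gripper's body (76 mm by 85 mm) begins 54 mm behind the grasp point. The pads swing forward as they close: fully open they stand 13 mm farther back than shut.
Start: joints at [-1.325, 0.313, 1.498, -0, 1.331, -0.223], TCP at [237.192, -468.371, 231.294] pointing down, gripper open.
Joint ranges: [-2.94, 2.94], [-0.97, 2.17], [0.19, 2.56], [-1.23, 4.37], [0.02, 3.11], [-2.88, 2.88]. Speed limits (rad/s): [2.39, 2.39, 3.01, 3.14, 3.14, 3.14].

### API

Orientations are given as a unit quaternion [w, x, y, z].
In Python, from rig import ctrl, capture, camera_info gives the robot as it stands.
- The arm moves only by the tool apply_moves, never from a script. Its argument "targets" is a list of rows, each a list of 3 entries, a list of its own where there are three numbers: the finger opening in mm, from 0 to 85.4, then the shift along the world's x, y, z in mm, then the turn, a rotation vector about the world's x, y, z in degrees. In form: [[grip, [dx, dy, dz], [rx, ry, rz]], ...]. A call has 1 to 20 rows; each row is the pose to reach, as a shift and turn from the pose commanded when the call began; what a row does not reach only later rows make up. A row lasts 1/10 s, in which the tool goes at most 50 mm and 8.59 degrees, less where a joint would pass 70% of its speed; a pose out of reach is approached as far as the arm can. A call with a gripper value outside its range is refused whole. The fingers move at their own pace and stop on an object; "squeeze" is the grip in N (left out, the last holds). Time passes only in rows, so rows that repeat a pose let the fingers close. It gives the time, the measured TCP pose, the force, the opening and the grip force at its end, in the units of the state.
- ctrl.sense(): the state, without advancing time (a new reading comes with each control period).
- capture(name): name is "side" or "top" or "wrist"; returns (picture, depth): 384x512x3 uint8, blue, green, red; 384x512 float32, mm along the optical axis (not along the pixel's ray), 0 where there is no reading.
- camera_info(name): a dict with "vfov" (degrees; the focal length in pixels is half the picture's height over the tangent of half this angle, whatever the lens; pixels are square), "cx", "cy" (the principal point, pixels), "extrinsics" (4x4, takes a point from camera to world coordinates). Camera axes: x right, y down, z forward; pixel columns grow to the right and rows downward; lengths in mm; the calibration is good to about 2 mm. The wrist camera is an equidistant fisheye: a pixel r from the principal point sees the ray r / f radians off the axis. A picture is of the moment at which its call begins: read the wrist's pose just before it. camera_info takes no time and is no camera call; for the wrist camera it gives the pose at the moment of the call.
- ctrl.finish_job(): hands the job in; it is judged then, once.
The state is a dict: "time_s": time; "joints": joint angles; "dq": joint speeds; "tau": joint torques, N m; "eef_pos": TCP position; "ee_rot": TCP orientation; "force": force on the tool from outside, world axes, zero at the start; "wrist_torque": the same for the moment, N m; "grip_width": opening from 0.0 (shut) to 1.0 (fully open); "grip_force": force on a finger pad.
Only numpy, scipy, OpenCV 4.12 (cv2) and the standard library are available. Lean on these libraries where they do the work, as an engineer would, in place of code of your own. Each camera call takes 0.05 s, during which the arm holds its last target. There are 200 camera calls.

## Working session

There is one attempt and no reset: what is moved stays moved. The work goes in short steps, Python scripts to look and compute and a tool call to move; the robot and the scene stay as the last step left them, time stands still between calls to the robot, and variables do not carry over. Pictures are saved under pics/ and viewed, at most 14 in all, crops included, and the job is handed in when it is done.

Besides the shell and the picture viewer there is one more tool, called after ">>>" as name(argument=value, ...), one argument or row to a line, values as JSON. apply_moves: Moves the arm, as the interface text tells. Its arguments: {"type":"object","properties":{"targets":{"type":"array","items":{"type":"array"}},"squeeze":{"type":"number"}},"required":["targets"]}

```bash
mkdir -p pics; ls; cat > h.py <<'E'
import numpy as np,cv2
from rig import ctrl,capture,camera_info
def snap(n,f):
    i=camera_info(n);p,d=capture(n);cv2.imwrite(f'pics/{f}.png',p);np.savez(f'{f}.npz',p=p,d=d,E=np.array(i['extrinsics']),v=i['vfov'],c=[i['cx'],i['cy']]);return p,d
def cloud(f):
    z=np.load(f'{f}.npz');d=z['d'];fl=192/np.tan(np.radians(z['v']/2));v,u=np.mgrid[:384,:512]
    P=np.stack([(u-z['c'][0])/fl*d,(v-z['c'][1])/fl*d,d],-1);W=P@z['E'][:3,:3].T+z['E'][:3,3];W[d==0]=np.nan;return W,z['p']
E
python3 - <<'E'
from h import *
snap('top','top0');snap('side','side0')
for n in('top','side'):print(camera_info(n))
s=ctrl.sense();print(s)
a=cv2.imread('pics/top0.png');cv2.imwrite('pics/top0b.png',cv2.resize(a,(800,600),interpolation=cv2.INTER_CUBIC))
E
```

```text
pics
{'vfov': 47.33436979719464, 'cx': 255.20892722749872, 'cy': 189.7469090185636, 'extrinsics': array([[ 1.63013998e-02, -9.84842076e-01,  1.72685697e-01,
         3.15960801e+02],
       [-9.99844372e-01, -1.48909771e-02,  9.45997321e-03,
        -1.29748043e+01],
       [-6.74512090e-03, -1.72813033e-01, -9.84931550e-01,
         1.34078519e+03],
       [ 0.00000000e+00,  0.00000000e+00,  0.00000000e+00,
         1.00000000e+00]])}
{'vfov': 57.885826932589495, 'cx': 257.8004500533161, 'cy': 195.35379493327747, 'extrinsics': array([[-9.93182772e-01, -7.56513640e-02,  8.86840016e-02,
         4.30938960e+02],
       [-1.14988190e-01,  5.11024232e-01, -8.51840332e-01,
         9.65988855e+02],
       [ 1.91232092e-02, -8.56230755e-01, -5.16239477e-01,
         6.54980413e+02],
       [ 0.00000000e+00,  0.00000000e+00,  0.00000000e+00,
         1.00000000e+00]])}
{'time_s': 0.1, 'joints': array([-1.32539869e+00,  3.13447667e-01,  1.49833416e+00, -4.61061579e-06,
        1.33099552e+00, -2.23389653e-01]), 'dq': array([-0.00147957, -0.0013115 , -0.00126691, -0.00052644, -0.00153662,
        0.00047752]), 'tau': array([ 2.78814885e-03, -4.12899756e+01, -2.60141963e+01, -1.86516390e-04,
        3.04158224e-03,  2.46229277e-06]), 'eef_pos': array([ 237.13631455, -468.14882756,  230.77500909]), 'ee_rot': array([-5.92284266e-04,  9.72655050e-01,  2.32253746e-01, -8.75690696e-06]), 'force': array([ 0.19670674,  0.17811542, -0.5621217 ]), 'wrist_torque': array([ 0.0627539 , -0.05000889,  0.0088827 ]), 'grip_force': 0.0, 'grip_width': 1.0000066995430692}
```

View pics/top0b.png

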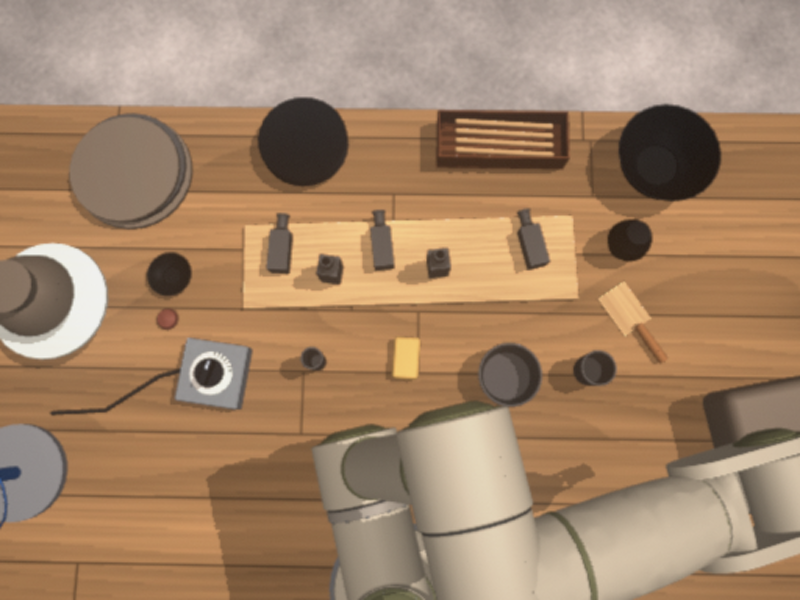

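View pics/side0.png

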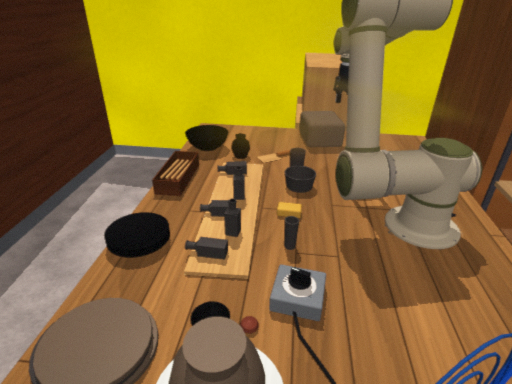

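The top view (800x600) shows three lying bottles at about (280,248), (382,243) and (533,242), with mouths away from the robot, and two standing at (329,268) and (438,262). The small cup is at (313,358), the pot at (510,374), the middle cup at (595,368) and the timer knob at (210,372). Next I'll measure them.

```bash
cat > m.py <<'E'
from h import *
def blob(W,ctr,r,z0,z1,dark=None,p=None):
    m=(np.hypot(W[...,0]-ctr[0],W[...,1]-ctr[1])<r)&(W[...,2]>z0)&(W[...,2]<z1)
    return W[m]
def at(W,u8,v8):  # 800x600 px
    u,v=u8/1.5625,v8/1.5625;return np.nanmedian(W[int(v)-1:int(v)+2,int(u)-1:int(u)+2].reshape(-1,3),0)
def circ(P):
    A=np.c_[2*P[:,:2],np.ones(len(P))];x=np.linalg.lstsq(A,(P[:,:2]**2).sum(1),rcond=None)[0];return x[:2],np.sqrt(x[2]+x[0]**2+x[1]**2)
E
python3 - <<'E'
from m import *
np.set_printoptions(precision=1,suppress=True)
W,p=cloud('top0');S,ps=cloud('side0')
print('table',at(W,300,400),at(W,480,260),at(W,700,280))
for n,u,v in [('A',280,250),('B',382,245),('C',533,245)]:
    c=at(W,u,v)
    for nm,X in(('top',W),('side',S)):
        P=blob(X,c,85,46,62);P2=P[:,:2].astype(np.float32)
        if len(P)<20: print(n,nm,len(P));continue
        r=cv2.minAreaRect(P2);print(n,nm,c,len(P),r, 'zmed',np.median(P[:,2]))
        N=blob(X,c,95,34,60);print('   xmax pt',N[np.argsort(N[:,0])[-8:]].mean(0),'xmin pts',P[np.argsort(P[:,0])[:8]].mean(0))
for n,u,v in [('S1',329,260),('S2',438,253)]:
    c=at(W,u,v);P=blob(W,c,50,115,140);print(n,'neck',P.mean(0),np.ptp(P[:,:2],0),len(P))
    P=blob(W,c,50,85,102);print('  shoulder',cv2.minAreaRect(P[:,:2].astype(np.float32)),len(P))
    P=blob(S,c,50,115,140);print('  side neck',P.mean(0) if len(P) else None)
for n,u,v,h,r in [('small',313,350,95,30),('pot',510,374,60,75),('mid',595,360,78,45)]:
    c=at(W,u,v)
    for X in(W,S):
        P=blob(X,c,r,h-5,h+6)
        if len(P)>5: print(n,c,circ(P),len(P),P[:,:2].min(0),P[:,:2].max(0))
c=at(W,210,372);
for X in(W,S):
    P=blob(X,c,45,82,95);print('timer',len(P),P.mean(0),cv2.minAreaRect(P[:,:2].astype(np.float32)))
    P=blob(X,c,45,56,68);print('disc',circ(P))
a=cv2.imread('pics/top0.png')[205:275,100:420];
b=cv2.resize(cv2.imread('pics/side0.png')[260:325,260:335],None,fx=5,fy=5,interpolation=2)
t=cv2.resize(cv2.imread('pics/top0.png')[210:270,105:165],None,fx=6,fy=6,interpolation=2)
o=np.zeros((370,760,3),np.uint8);o[:b.shape[0],:b.shape[1]]=b;o[:360,390:750]=t;cv2.imwrite('pics/knob.png',o)
E
```

```text
table [344.4 188.   -0.2] [ 625.9 -159.7   13.8] [ 594.4 -599.4    0.6]
A top [629.6 230.8  55.5] 378 ((649.0997924804688, 233.9480743408203), (41.1218147277832, 114.74141693115234), 87.52518463134766) zmed 54.127269500772854
   xmax pt [706.1 230.5  45.3] xmin pts [592.4 234.1  53.3]
A side [629.6 230.8  55.5] 376 ((645.2614135742188, 203.5704345703125), (110.75157165527344, 115.19766235351562), 85.4411392211914) zmed 53.77951379623602
   xmax pt [704.8 238.9  43.9] xmin pts [589.8 205.6  52.1]
B top [645.1  34.9  55.1] 370 ((658.5494995117188, 35.91181182861328), (114.61663055419922, 39.815582275390625), 7.173377513885498) zmed 54.160528360909666
   xmax pt [716.7  38.7  42.9] xmin pts [601.9  39.8  51.2]
B side [645.1  34.9  55.1] 154 ((669.4619140625, 42.43923568725586), (88.79020690917969, 42.83573532104492), 6.507312297821045) zmed 53.41736171964999
   xmax pt [711.9  51.4  44.3] xmin pts [625.8  46.9  53.2]
C top [ 649.1 -257.2   55.8] 389 ((666.138671875, -256.8498840332031), (115.12617492675781, 41.644039154052734), 15.202926635742188) zmed 54.05398206070299
   xmax pt [ 721
[... 1047 characters left out ...]
 -205.1]), np.float64(56.766874848352124)) 117 [ 339.5 -265.5] [ 455.8 -144.3]
mid [ 431.3 -380.3    8.5] (array([ 412. , -369.6]), np.float64(30.326618416361264)) 71 [ 388.3 -401.7] [ 443.4 -338.3]
mid [ 431.3 -380.3    8.5] (array([ 410.8, -366. ]), np.float64(30.600429682101478)) 28 [ 386.6 -399.1] [ 440.5 -336. ]
timer 83 [392.5 350.9  88. ] ((392.9778137207031, 351.46661376953125), (15.139723777770996, 45.214599609375), 71.8343734741211)
disc (array([392.9, 352.2]), np.float64(22.031523549739283))
timer 114 [391.4 357.5  87.2] ((391.62322998046875, 355.6021423339844), (16.96123695373535, 45.796504974365234), 70.19432067871094)
disc (array([392.2, 362. ]), np.float64(18.314930895508798))
```

View pics/knob.png

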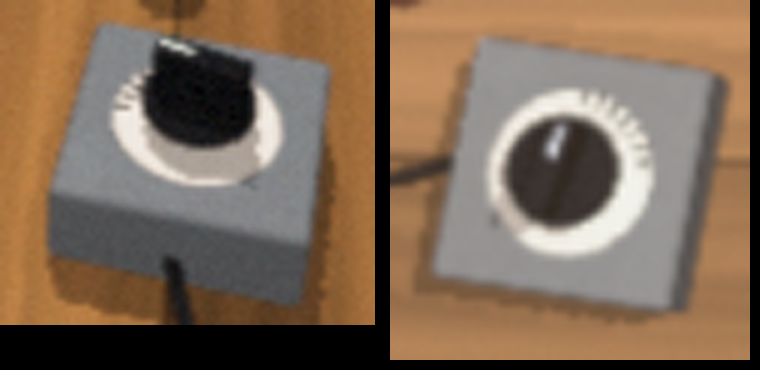

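The knob's bar runs at about -18° from +x, with the white pointer end away from the robot. I'll nest the cups first, which clears space in front of the board. Next move: middle cup at about (411.5, -368.5).

>>> apply_moves(
  targets=[
    [85,[45,25,0],[0,0,0]],
    [85,[90,50,0],[0,0,0]],
    [85,[135,75,0],[0,0,0]],
    [85,[174,100,0],[0,0,0]],
    [85,[174,100,-20],[0,0,0]],
    [85,[174,100,-60],[0,0,0]],
    [85,[174,100,-100],[0,0,0]],
    [85,[174,100,-140],[0,0,0]],
    [85,[174,100,-165],[0,0,0]],
    [85,[174,100,-181],[0,0,0]],
    [85,[174,100,-181],[0,0,0]],
    [50,[174,100,-181],[0,0,0]],
    [50,[174,100,-181],[0,0,0]],
    [50,[174,100,-181],[0,0,0]],
    [50,[174,100,-181],[0,0,0]],
    [50,[174,100,-181],[0,0,0]],
  ],
  squeeze=40,
)

```text
time_s: 1.7
eef_pos: [411.5, -368.7, 51.7]
ee_rot: [0.001, 0.973, 0.232, 0.0]
force: [-1.7, 2.6, 6.0]
grip_width: 0.743
grip_force: 44.3
```

```bash
python3 - <<'E'
from m import *
np.set_printoptions(precision=4,suppress=True)
s=ctrl.sense();print(s['joints'],s['eef_pos'],s['grip_width']*85.4)
W,p=snap('top','top1');W,p=cloud('top1')
for n,c,h,r in [('small',(420,157),95,30),('pot',(398,-207),60,75)]:
    P=blob(W,c,r,h-5,h+6)
    if len(P)>5: print(n,circ(P),len(P))
E
```

```text
[-0.9426  0.5752  1.6152  0.      0.9493  0.1592] [ 411.5461 -368.7224   51.6905] 63.42519711783023
small (array([420.3214, 156.3424]), np.float64(18.809494127590707)) 58
pot (array([ 398.1524, -209.769 ]), np.float64(56.56880019402198)) 169
```

>>> apply_moves(
  targets=[
    [50,[0,0,30],[0,0,0]],
    [50,[0,0,65],[0,0,0]],
    [50,[0,0,90],[0,0,0]],
    [50,[-4,40,90],[0,0,0]],
    [50,[-8,80,90],[0,0,0]],
    [50,[-11,120,90],[0,0,0]],
    [50,[-14,161,90],[0,0,0]],
    [50,[-14,161,90],[0,0,0]],
    [50,[-14,161,60],[0,0,0]],
    [50,[-14,161,30],[0,0,0]],
    [50,[-14,161,15],[0,0,0]],
    [50,[-14,161,8],[0,0,0]],
    [50,[-14,161,8],[0,0,0]],
  ],
)

```text
time_s: 3.05
eef_pos: [397.3, -207.7, 58.4]
ee_rot: [-0.0, 0.973, 0.232, -0.0]
force: [0.6, 0.1, -1.8]
grip_width: 0.737
grip_force: 44.7
```

```bash
python3 - <<'E'
from m import *
np.set_printoptions(precision=4,suppress=True)
s=ctrl.sense();print(s['joints'],s['eef_pos'],s['grip_width']*85.4,s['force'])
snap('side','side1');W,p=cloud('side1')
P=blob(W,(397,-207),75,55,66);print(circ(P),len(P))
cv2.imwrite('pics/side1c.png',cv2.resize(p[120:220,220:350],None,fx=5,fy=5))
E
```

```text
[-0.7441  0.3819  1.9216  0.0001  0.8382  0.358 ] [ 397.2933 -207.6567   58.415 ] 62.91002854472472 [ 0.5701  0.0859 -1.7909]
(array([ 397.2116, -202.5439]), np.float64(48.64360942635317)) 137
```

View pics/side1c.png

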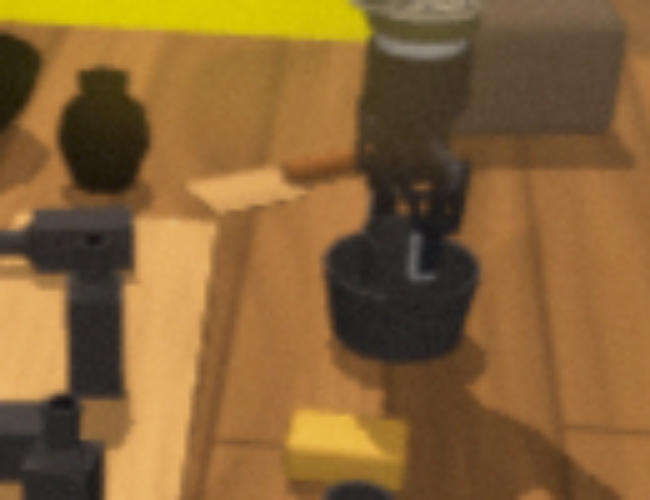

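The middle cup hangs centred in the pot. I'll lower slightly, release it, and go on to the small cup.

>>> apply_moves(
  targets=[
    [50,[0,0,-2],[0,0,0]],
    [78,[0,0,-2],[0,0,0]],
    [78,[0,0,-2],[0,0,0]],
    [78,[0,0,-2],[0,0,0]],
    [78,[0,0,40],[0,0,0]],
    [78,[0,0,90],[0,0,0]],
    [78,[2,20,125],[0,0,0]],
    [85,[5,65,125],[0,0,0]],
    [85,[8,115,125],[0,0,0]],
    [85,[11,165,125],[0,0,0]],
    [85,[14,215,125],[0,0,0]],
    [85,[17,265,125],[0,0,0]],
    [85,[20,315,125],[0,0,0]],
    [85,[22,366,125],[0,0,0]],
    [85,[22,366,125],[0,0,0]],
    [85,[22,366,95],[0,0,0]],
    [85,[22,366,55],[0,0,0]],
    [85,[22,366,25],[0,0,0]],
    [85,[22,366,17],[0,0,0]],
  ],
)

```text
time_s: 5.0
eef_pos: [417.7, 157.9, 73.0]
ee_rot: [-0.0, 0.973, 0.232, -0.002]
force: [-0.9, -0.5, -0.1]
grip_width: 0.998
grip_force: 0.0
```

>>> apply_moves(
  targets=[
    [25,[0,0,0],[0,0,0]],
    [25,[0,0,0],[0,0,0]],
    [25,[0,0,0],[0,0,0]],
    [25,[0,0,0],[0,0,0]],
    [25,[0,0,0],[0,0,0]],
    [25,[0,0,0],[0,0,0]],
    [25,[0,0,30],[0,0,0]],
    [25,[0,0,60],[0,0,0]],
    [25,[0,0,90],[0,0,0]],
    [25,[0,0,110],[0,0,0]],
    [25,[0,0,110],[0,0,0]],
  ],
  squeeze=30,
)

```text
time_s: 6.1
eef_pos: [420.5, 158.8, 188.4]
ee_rot: [0.0, 0.973, 0.232, 0.003]
force: [0.3, -0.6, -1.5]
grip_width: 0.47
grip_force: 31.0
```

```bash
python3 - <<'E'
from m import *
np.set_printoptions(precision=4,suppress=True)
s=ctrl.sense();print(s['joints'],s['eef_pos'],s['grip_width']*85.4,s['force'])
snap('top','top2');snap('side','side2')
for f in('top2','side2'):
    W,p=cloud(f)
    P=blob(W,(397,-205),80,56,65);P2=P[np.hypot(P[:,0]-397,P[:,1]+205)>45];print('pot',circ(P2),len(P))
    P=blob(W,(397,-205),45,80,89);print('mid',circ(P),len(P))
a=np.hstack([cv2.resize(np.load('top2.npz')['p'][190:280,270:400],(520,360)),cv2.resize(np.load('side2.npz')['p'][120:220,250:350],(280,280))] ) if 0 else None
t=cv2.resize(np.load('top2.npz')['p'][190:280,270:370],(400,360),interpolation=2);b=cv2.resize(np.load('side2.npz')['p'][120:210,250:350],(400,360),interpolation=2)
cv2.imwrite('pics/n2.png',np.hstack([t,b]))
E
```

```text
[ 0.0994  0.1848  1.7813 -0.      1.1691  1.2012] [420.4524 158.799  188.38  ] 40.095898994237466 [ 0.2696 -0.5524 -1.4889]
pot (array([ 398.1798, -209.6956]), np.float64(56.66123622491586)) 243
mid (array([ 398.0625, -209.0616]), np.float64(30.616121867964292)) 92
pot (array([ 397.3561, -205.2558]), np.float64(57.78823422270853)) 28
mid (array([ 406.7058, -178.9363]), np.float64(5.124775910227109)) 4
```

View pics/n2.png

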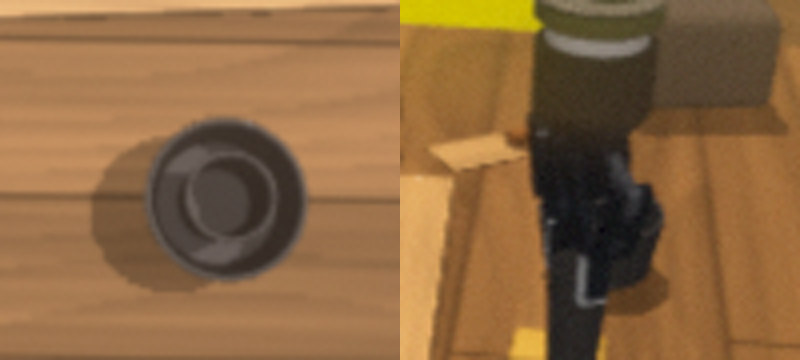

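>>> apply_moves(
  targets=[
    [25,[-3,-45,5],[0,0,0]],
    [25,[-6,-90,5],[0,0,0]],
    [25,[-9,-135,5],[0,0,0]],
    [25,[-12,-180,5],[0,0,0]],
    [25,[-15,-225,5],[0,0,0]],
    [25,[-18,-270,5],[0,0,0]],
    [25,[-20,-315,5],[0,0,0]],
    [25,[-23,-345,5],[0,0,0]],
    [25,[-23,-366,5],[0,0,0]],
    [25,[-23,-366,5],[0,0,0]],
    [25,[-23,-366,-25],[0,0,0]],
    [25,[-23,-366,-60],[0,0,0]],
    [25,[-23,-366,-85],[0,0,0]],
    [25,[-23,-366,-96],[0,0,0]],
    [25,[-23,-366,-96],[0,0,0]],
  ],
)

```text
time_s: 7.7
eef_pos: [395.9, -206.5, 88.4]
ee_rot: [-0.001, 0.973, 0.233, -0.001]
force: [-0.0, -0.2, -1.0]
grip_width: 0.468
grip_force: 30.5
```

```bash
python3 - <<'E'
from m import *
np.set_printoptions(precision=4,suppress=True)
s=ctrl.sense();print(s['joints'],s['eef_pos'],s['grip_width']*85.4,s['force'],s['grip_force'])
E
```

```text
[-0.7442  0.3258  1.901   0.0002  0.917   0.3572] [ 395.9408 -206.4639   88.4457] 40.00896032098692 [-0.0118 -0.1701 -1.023 ] 30.45501896966016
```

>>> apply_moves(
  targets=[
    [25,[0,0,-2],[0,0,0]],
    [58,[0,0,-2],[0,0,0]],
    [58,[0,0,-2],[0,0,0]],
    [58,[0,0,-2],[0,0,0]],
    [58,[0,0,30],[0,0,0]],
    [58,[0,0,80],[0,0,0]],
    [58,[0,0,130],[0,0,0]],
    [60,[45,-20,130],[0,0,0]],
    [60,[95,-40,130],[0,0,0]],
    [60,[145,-50,130],[0,0,0]],
    [60,[195,-50,130],[0,0,0]],
    [60,[235,-50,130],[0,0,0]],
    [60,[235,-50,130],[0,0,0]],
  ],
)

```text
time_s: 9.0
eef_pos: [634.7, -256.6, 216.1]
ee_rot: [-0.001, 0.972, 0.233, -0.0]
force: [-0.2, -1.5, -1.2]
grip_width: 0.697
grip_force: 0.0
```

```bash
cat > kin.py <<'E'
import numpy as np
from scipy.spatial.transform import Rotation as R
from scipy.optimize import least_squares
def fk(q,p):
    h,L1,L2,Lt,d,a,dd=p;M=R.from_euler
    r1=M('z',q[0]);r2=r1*M('y',q[1]);r3=r2*M('y',q[2]);r5=r3*M('z',q[3])*M('y',q[4]);r6=r5*M('z',q[5]+np.pi/2)
    return np.array([0,0,h])+r1.apply([0,d,0])+r2.apply([0,0,L1])+r3.apply([a,0,L2])+r5.apply([0,dd,Lt]),r6
E
python3 - <<'E'
from m import *
from kin import *
np.set_printoptions(precision=3,suppress=True)
s=ctrl.sense();print(s['joints'],s['eef_pos'],s['ee_rot'],s['force'])
D=[([-1.32539869,.313447667,1.49833416,0,1.33099552,-.22338],[237.136,-468.149,230.775]),([-0.9426,0.5752,1.6152,0,0.9493,0.1592],[411.5461,-368.7224,51.6905]),
([-0.7441,.3819,1.9216,.0001,.8382,.358],[397.2933,-207.6567,58.415]),([.0994,.1848,1.7813,0,1.1691,1.2012],[420.4524,158.799,188.38]),([-.7442,.3258,1.901,.0002,.917,.3572],[395.9408,-206.4639,88.4457]),(s['joints'],s['eef_pos'])]
f=lambda p:np.ravel([fk(q,[*p,0])[0]-x for q,x in D])
r=least_squares(f,[200,450,400,240,116,0]);print(r.x,np.abs(r.fun).max())
w,x,y,z=s['ee_rot'];print((fk(s['joints'],[*r.x,0])[1].inv()*R.from_quat([x,y,z,w])).as_rotvec())
snap('top','top3')
W,p=cloud('top3');
for n,h,r0 in(('pot',60,75),('mid',84,45),('small',106,32)):
    P=blob(W,(398,-208),r0,h-4,h+5);print(n,circ(P),len(P))
cv2.imwrite('pics/top3c.png',cv2.resize(p[110:280,130:400],(800,504),interpolation=2))
E
```

```text
[-0.555  0.696  0.945  0.001  1.502  0.544] [ 634.682 -256.634  216.116] [-0.001  0.972  0.233 -0.   ] [-0.16  -1.533 -1.193]
[203.939 438.878 397.519 257.89  116.292  39.021] 0.01636372842310152
[ 0.  0. -0.]
pot (array([ 390.764, -222.094]), np.float64(44.479074047580795)) 85
mid (array([ 396.476, -212.386]), np.float64(27.69366602839125)) 23
small (array([ 387.391, -220.508]), np.float64(6.045231056840324)) 9
```

View pics/top3c.png

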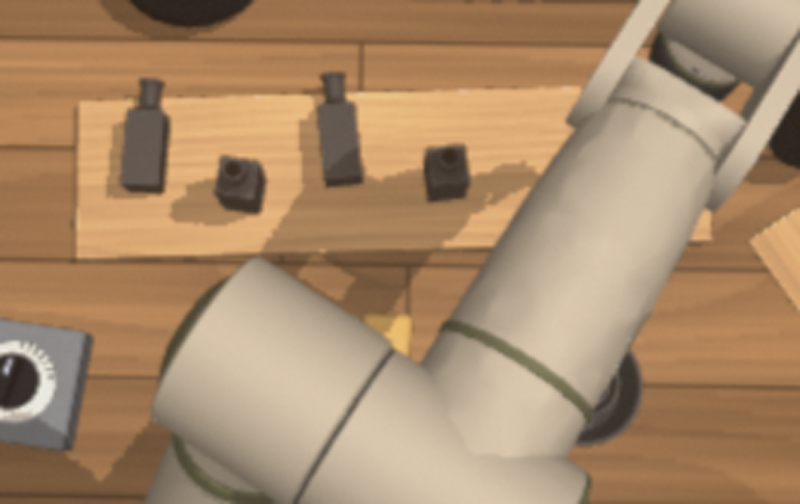

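The cups are in the pot and the arm now hides part of it; I'll check the nest later. The kinematic model fits to 0.02 mm, so I'll use it to plan the bottle turns.

```bash
cat > plan.py <<'E'
from kin import *
P=[203.939,438.878,397.519,257.89,116.292,39.021,0]
LO=np.array([-2.94,-.97,.19,-1.23,.02,-2.88]);HI=np.array([2.94,2.17,2.56,4.37,3.11,2.88])
def ik(pos,rot,q0):
    def f(q):
        x,r=fk(q,P);return np.r_[(x-pos)/100,(r.inv()*rot).as_rotvec()]
    q0=np.clip(q0,LO+.01,HI-.01);s=least_squares(f,q0,bounds=(LO,HI));return s.x,np.abs(s.fun).max()
def Rcols(x,y,z):return R.from_matrix(np.c_[x,y,z])
def tool(yaw,tilt,flip):
    # tool z: points down, tilted so it points (yaw dir) by angle tilt from straight down; closing axis horizontal perpendicular to yaw
    h=np.array([np.cos(yaw),np.sin(yaw),0]);z=np.sin(tilt)*h-np.cos(tilt)*np.array([0,0,1]);y=np.array([-np.sin(yaw),np.cos(yaw),0])*(1 if flip else -1)
    return Rcols(np.cross(y,z),y,z)
def best(pos,rot,seeds):
    o=[]
    for s in seeds:
        q,e=ik(pos,rot,s)
        if e<1e-3 and not any(np.abs(q-k).max()<.05 for k in o):o.append(q)
    return o
def seeds(q1):return [[q1,.5,1.5,j4,.8,j6] for j4 in(0,1.5,3.1,4.2,-1) for j6 in(-2,0,2)]
E
cat > bot.py <<'E'
from plan import *
import sys
np.set_printoptions(precision=2,suppress=True)
def run(foot,th,dest,d=52,tcpz=18,alphas=(0,10,15),yaws=(-20,0,20)):
    b=np.array([np.cos(th),np.sin(th),0])
    for al in alphas:
      for fl in(0,1):
        a=np.radians(al);Rg=tool(th,-a,fl);pg=np.r_[foot+d*b[:2],0]; zc=34
        # tool axis passes bottle axis point (pg,z=34); tcp at z=tcpz
        zt=Rg.apply([0,0,1]);pg=np.array([pg[0],pg[1],34])+zt*(34-tcpz)/(-zt[2])
        for q in best(pg,Rg,seeds(th)): print('G',al,fl,pg.round(1),q)
        for y in yaws:
          yy=np.radians(y);Rf=tool(yy,np.pi/2-a,fl)
          # bottle axis in tool frame fixed: up in final
          rel=Rg.inv().apply(pg-np.r_[foot,34]);pf=np.r_[dest,14]+Rf.apply(rel)
          for q in best(pf,Rf,seeds(yy)):
            w=pf-258*Rf.apply([0,0,1]);print('  F',al,fl,y,pf.round(1),q,'wrist',w.round(0))
if __name__=='__main__':
    run(np.array([610.6,-271]),.265,np.array([602,-262]),alphas=(0,15),yaws=(-20,10,25))
E
python3 bot.py
```

```text
G 0 0 [ 660.8 -257.4   18. ] [-0.54  0.92  1.05 -0.    1.16  0.77]
  F 0 0 -20 [ 617.  -267.5   66. ] [-0.73  0.94  1.99  2.75  1.38 -1.49] wrist [ 375. -179.   66.]
  F 0 0 10 [ 617.8 -259.2   66. ] [-0.94  0.97  1.83  2.    1.42 -1.26] wrist [ 364. -304.   66.]
  F 0 0 25 [ 616.5 -255.2   66. ] [-0.98  1.01  1.67  1.71  1.5  -1.11] wrist [ 383. -364.   66.]
G 0 1 [ 660.8 -257.4   18. ] [-0.54  0.92  1.05  0.    1.16 -2.37]
  F 0 1 -20 [ 617.  -267.5   66. ] [-0.73  0.94  1.99  2.75  1.38  1.65] wrist [ 375. -179.   66.]
  F 0 1 10 [ 617.8 -259.2   66. ] [-0.94  0.97  1.83  2.    1.42  1.88] wrist [ 364. -304.   66.]
  F 0 1 25 [ 616.5 -255.2   66. ] [-0.98  1.01  1.67  1.71  1.5   2.03] wrist [ 383. -364.   66.]
G 15 0 [ 656.6 -258.5   18. ] [-0.48  1.06  0.81 -0.18  1.47  0.86]
  F 15 0 -20 [ 617.  -267.5   61.7] [-0.72  0.78  2.01  2.71  0.99 -1.42] wrist [ 383. -182.  128.]
  F 15 0 10 [ 617.8 -259.2   61.7] [-0.93  0.83  1.85  1.88  1.13 -1.11] wrist [ 372. -302.  128.]
  F 15 0 25 [ 616.5 -255.2   61.7] [-0.97  0.88  1.7   1.57  1.26 -0.98] wrist [ 391. -361.  128.]
G 15 1 [ 656.6 -258.5   18. ] [-0.48  1.06  0.81 -0.18  1.47 -2.28]
  F 15 1 -20 [ 617.  -267.5   61.7] [-0.72  0.78  2.01  2.71  0.99  1.72] wrist [ 383. -182.  128.]
  F 15 1 10 [ 617.8 -259.2   61.7] [-0.93  0.83  1.85  1.88  1.13  2.03] wrist [ 372. -302.  128.]
  F 15 1 25 [ 616.5 -255.2   61.7] [-0.97  0.88  1.7   1.57  1.26  2.16] wrist [ 391. -361.  128.]
```

```bash
cat > path.py <<'E'
from bot import *
def rv(Ra,Rb):return np.degrees((Rb*Ra.inv()).as_rotvec())
def gf(foot,th,dest,yaw,al=15,fl=0,d=52,tcpz=18):
    a=np.radians(al);Rg=tool(th,-a,fl);b=np.array([np.cos(th),np.sin(th),0]);zt=Rg.apply([0,0,1])
    pg=np.r_[foot+d*b[:2],34]+zt*(34-tcpz)/(-zt[2]);rel=Rg.inv().apply(pg-np.r_[foot,34]);Rf=tool(np.radians(yaw),np.pi/2-a,fl);return pg,Rg,np.r_[dest,14]+Rf.apply(rel),Rf
def rows(pg,Rg,pf,Rf,lift,rise,n,q0,qf0):
    qa,e=ik(pg+[0,0,lift],Rg,q0);qb,e2=ik(pf+[0,0,rise],Rf,qf0);print('ends',qa,qb,e,e2)
    for t in np.linspace(0,1,n+1):
        s=t;x,r=fk(qa+s*(qb-qa),P);print((x-pg).round(0),rv(Rg,r).round(0),x.round(0))
E
python3 - <<'E'
from path import *
w=R.from_quat([.972655,.2322537,0,0])
g=gf(np.array([610.6,-271]),.265,np.array([602,-262]),25);print(g[0],g[2],'z',g[1].apply([0,0,1]),g[3].apply([0,0,1]));print('to grasp',rv(w,g[1]))
rows(*g,130,70,16,[-.5,.9,.8,-.18,1.4,.86],[-.97,.8,1.7,1.57,1.26,-.98])
E
```

```text
[ 656.65 -258.5    18.  ] [ 616.5  -255.24   61.71] z [-0.25 -0.07 -0.97] [ 0.88  0.41 -0.26]
to grasp [ -5.39  14.03 -11.61]
ends [-0.48  0.95  0.68 -0.18  1.7   0.82] [-0.97  0.74  1.71  1.53  1.26 -0.85] 1.6637212441050764e-13 8.32389712712711e-14
[ -0.   0. 130.] [-0. -0.  0.] [ 657. -259.  148.]
[ -7.  10. 113.] [ 7. -2.  4.] [ 650. -248.  131.]
[-13.  21.  98.] [15. -4.  7.] [ 644. -237.  116.]
[-18.  32.  87.] [21. -7. 10.] [ 639. -226.  105.]
[-22.  43.  79.] [ 27. -11.  13.] [ 634. -215.   97.]
[-25.  54.  74.] [ 33. -16.  15.] [ 632. -205.   92.]
[-27.  63.  72.] [ 38. -22.  16.] [ 630. -196.   90.]
[-28.  70.  72.] [ 41. -28.  17.] [ 629. -189.   90.]
[-27.  74.  75.] [ 44. -34.  18.] [ 629. -184.   93.]
[-27.  76.  79.] [ 46. -41.  18.] [ 630. -182.   97.]
[-26.  75.  84.] [ 47. -48.  18.] [ 631. -184.  102.]
[-25.  70.  90.] [ 47. -55.  17.] [ 632. -188.  108.]
[-25.  63.  96.] [ 46. -62.  16.] [ 632. -196.  114.]
[-26.  52. 102.] [ 44. -68.  15.] [ 631. -207.  120.]
[-28.  38. 107.] [ 40. -74.  13.] [ 629. -220.  125.]
[-33.  22. 111.] [ 36. -80.  10.] [ 624. -237.  129.]
[-40.   3. 114.] [ 31. -85.   8.] [ 617. -255.  132.]
```

>>> apply_moves(
  targets=[
    [65,[15,1,-40],[-2,5,-4]],
    [65,[30,2,-80],[-4,10,-8]],
    [65,[40,3,-120],[-5,14,-12]],
    [65,[40,3,-143],[-5,14,-12]],
    [65,[40,3,-143],[-5,14,-12]],
    [65,[40,3,-143],[-5,14,-12]],
    [65,[40,3,-143],[-5,14,-12]],
  ],
)

```text
time_s: 9.75
eef_pos: [671.6, -255.3, 80.1]
ee_rot: [0.015, 0.984, 0.127, -0.126]
force: [-0.2, -0.1, 0.8]
grip_width: 0.764
grip_force: 0.0
```

```bash
python3 - <<'E'
from h import *
s=ctrl.sense();print(s['joints'],s['eef_pos'],s['ee_rot'])
snap('wrist','w1');z=np.load('w1.npz');cv2.imwrite('pics/w1.png',z['p']);print(z['v'],z['c'],z['E'])
E
```

```text
[-0.46638579  1.03109437  0.69416308 -0.16654255  1.61007916  0.85687573] [ 671.62436738 -255.25398897   80.11616561] [ 0.01535455  0.9836846   0.12719782 -0.12629156]
65.70646984690485 [253.51022701 192.42612475] [[ 2.53964775e-01 -8.39966435e-01 -4.79539655e-01  7.67291816e+02]
 [-9.67211631e-01 -2.21519006e-01 -1.24221540e-01 -2.30297691e+02]
 [-1.88522337e-03  4.95364228e-01 -8.68683330e-01  2.01917292e+02]
 [ 0.00000000e+00  0.00000000e+00  0.00000000e+00  1.00000000e+00]]
```

View pics/w1.png

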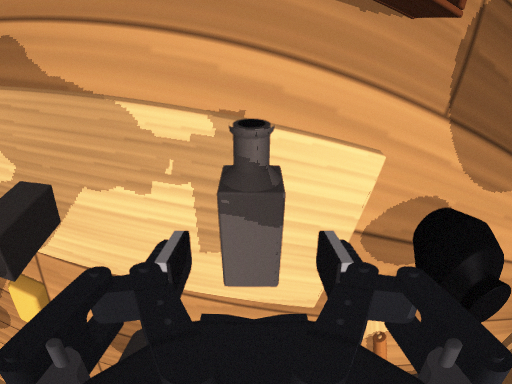

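The wrist view shows the bottle (body 220-283 px, rows 165-285) aligned between the pads at about 185 and 325.

>>> apply_moves(
  targets=[
    [65,[-8,-2,-30],[0,0,0]],
    [65,[-13,-3,-50],[0,0,0]],
    [65,[-15,-3,-60],[0,0,0]],
    [65,[-15,-3,-60],[0,0,0]],
    [25,[-15,-3,-60],[0,0,0]],
    [25,[-15,-3,-60],[0,0,0]],
    [25,[-15,-3,-60],[0,0,0]],
    [25,[-15,-3,-60],[0,0,0]],
    [25,[-15,-3,-60],[0,0,0]],
    [25,[-15,-3,-60],[0,0,0]],
  ],
  squeeze=60,
)

```text
time_s: 10.8
eef_pos: [657.2, -257.7, 18.4]
ee_rot: [0.015, 0.984, 0.128, -0.127]
force: [0.8, -0.3, 5.3]
grip_width: 0.458
grip_force: 61.3
```

>>> apply_moves(
  targets=[
    [25,[0,0,30],[0,0,0]],
    [25,[0,0,75],[0,0,0]],
    [25,[0,0,120],[0,0,0]],
    [25,[0,0,150],[0,0,0]],
    [25,[0,0,150],[7,-2,4]],
    [25,[0,0,150],[15,-4,7]],
    [25,[-4,0,150],[21,-7,10]],
    [25,[-8,0,150],[27,-11,13]],
    [25,[-12,0,150],[33,-16,15]],
    [25,[-16,0,150],[38,-22,16]],
    [25,[-20,0,150],[41,-28,17]],
    [25,[-24,0,150],[44,-34,18]],
    [25,[-26,0,150],[46,-41,18]],
    [25,[-28,0,150],[47,-48,18]],
    [25,[-30,0,145],[47,-55,17]],
    [25,[-32,0,140],[46,-62,16]],
    [25,[-34,2,135],[44,-68,15]],
    [25,[-36,3,130],[40,-74,13]],
    [25,[-38,3,120],[36,-80,10]],
    [25,[-40,3,114],[31,-85,8]],
  ],
)

```text
time_s: 12.8
eef_pos: [615.7, -254.8, 129.6]
ee_rot: [-0.134, 0.771, 0.172, 0.598]
force: [0.2, 0.3, -2.3]
grip_width: 0.463
grip_force: 61.1
```

>>> apply_moves(
  targets=[
    [25,[0,0,0],[0,0,0]],
    [25,[0,0,0],[0,0,0]],
    [25,[0,0,0],[0,0,0]],
  ],
)

```text
time_s: 13.1
eef_pos: [616.9, -255.2, 131.5]
ee_rot: [-0.136, 0.771, 0.175, 0.597]
force: [-0.2, -0.8, -2.3]
grip_width: 0.459
grip_force: 61.2
```

```bash
python3 - <<'E'
from h import *
from path import *
s=ctrl.sense();print(s['joints'],s['eef_pos'],s['ee_rot'],s['grip_width'],s['force'])
g=gf(np.array([610.6,-271]),.265,np.array([602,-262]),25)
w,x,y,z=s['ee_rot'];c=R.from_quat([x,y,z,w]);print('rot left',rv(c,g[3]),'shift',g[2]-s['eef_pos'])
snap('side','s3');p=np.load('s3.npz')['p'];cv2.imwrite('pics/s3c.png',cv2.resize(p[90:270,170:370],(800,600)[::1],interpolation=2))
E
```

```text
[-0.96  0.74  1.7   1.53  1.27 -0.84] [ 616.92 -255.2   131.46] [-0.14  0.77  0.17  0.6 ] 0.4594781221950693 [-0.2  -0.78 -2.34]
rot left [-0.27  0.46 -0.55] shift [ -0.42  -0.04 -69.75]
```

View pics/s3c.png

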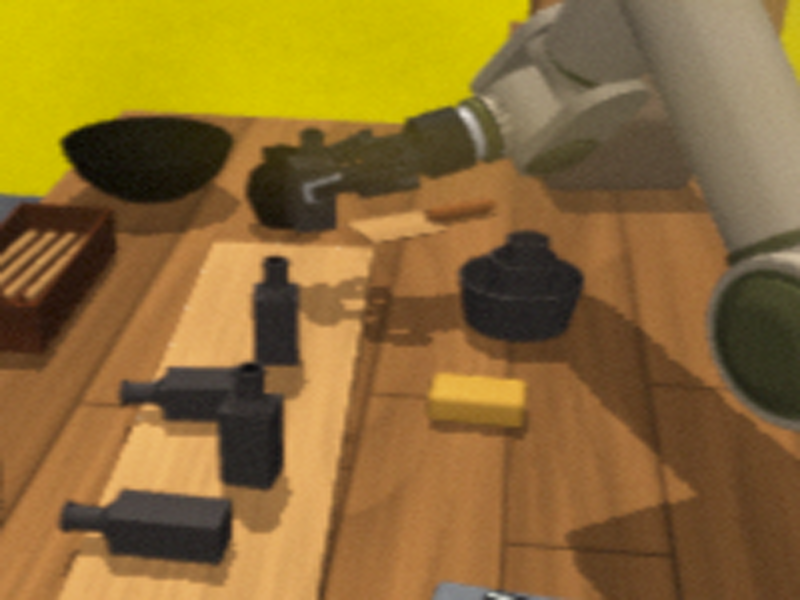

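The bottle hangs upright in the grip and the vessels are nested. I'll lower it.

>>> apply_moves(
  targets=[
    [25,[0,0,-30],[0,0,0]],
    [25,[0,0,-50],[0,0,0]],
    [25,[0,0,-62],[0,0,-0.5]],
    [25,[0,0,-66],[0,0,-0.5]],
    [25,[0,0,-68],[0,0,-0.5]],
    [25,[0,0,-68],[0,0,-0.5]],
    [25,[0,0,-68],[0,0,-0.5]],
  ],
)

```text
time_s: 13.85
eef_pos: [616.7, -254.5, 64.2]
ee_rot: [-0.133, 0.771, 0.171, 0.599]
force: [0.2, 3.0, 6.3]
grip_width: 0.462
grip_force: 61.2
```

>>> apply_moves(
  targets=[
    [25,[0,0,-1],[0,0,0]],
    [46,[0,0,-1],[0,0,0]],
    [55,[0,0,-1],[0,0,0]],
    [65,[0,0,-1],[0,0,0]],
    [65,[0,0,-1],[0,0,0]],
    [65,[-18,-8,5],[0,0,0]],
    [65,[-44,-20,13],[0,0,0]],
    [65,[-80,-37,24],[0,0,0]],
    [65,[-115,-53,34],[0,0,0]],
    [65,[-115,-53,84],[0,0,0]],
    [65,[-115,-53,134],[0,0,0]],
    [65,[-115,-53,170],[0,0,0]],
    [65,[-115,-53,170],[0,0,0]],
  ],
)

```text
time_s: 15.15
eef_pos: [501.5, -308.2, 236.7]
ee_rot: [-0.13, 0.771, 0.172, 0.599]
force: [0.3, -0.3, -0.4]
grip_width: 0.761
grip_force: 0.0
```

```bash
cat > chk.py <<'E'
from m import *
def chk(f='c'):
    snap('top',f);W,p=cloud(f)
    M=(W[...,2]>115)&(W[...,2]<137)&(W[...,0]>540)&(W[...,0]<720)&(abs(W[...,1])<330)
    n,l,s,c=cv2.connectedComponentsWithStats(M.astype(np.uint8))
    for i in range(1,n):
        if s[i,4]>15:print('neck',W[l==i].mean(0).round(1),np.ptp(W[l==i][:,:2],axis=0).round(0),s[i,4])
    for nm,h,r0 in(('pot',60,75),('mid',84,45),('small',106,32)):
        P=blob(W,(398,-208),r0,h-4,h+5);print(nm,circ(P) if len(P)>4 else 0,len(P))
E
python3 - <<'E'
from chk import *
from path import *
chk('c1')
s=ctrl.sense();print(s['eef_pos'],s['joints'])
run(np.array([601.5,30]),.125,np.array([602,29]),alphas=(15,),yaws=(-25,0,20))
E
```

```text
neck [607.3 -74.1 128.8] [22. 23.] 57
neck [ 603.5 -261.1  128.4] [24. 21.] 59
neck [592.3 131.6 129.4] [24. 23.] 58
pot (array([ 400.44, -209.61]), np.float64(53.74684434970355)) 143
mid (array([ 402.76, -208.09]), np.float64(26.760624359733722)) 50
small (array([ 395.71, -208.1 ]), np.float64(18.7206612275599)) 27
[ 501.26 -307.67  234.05] [-1.22  0.49  1.79  1.33  1.46 -0.71]
G 15 0 [648.8  35.9  18. ] [-0.1   0.95  1.03 -0.06  1.42  1.36]
  F 15 0 -25 [616.5  22.2  61.7] [ 0.03  0.77  2.05  3.67  1.03 -1.74] wrist [391. 128. 128.]
  F 15 0 0 [618.   29.   61.7] [-0.24  0.75  2.16  2.88  1.09 -1.51] wrist [369.  29. 128.]
  F 15 0 20 [617.   34.5  61.7] [-0.44  0.76  2.12  2.28  1.13 -1.36] wrist [383. -51. 128.]
G 15 1 [648.8  35.9  18. ] [-0.1   0.95  1.03 -0.06  1.42 -1.78]
  F 15 1 -25 [616.5  22.2  61.7] [0.03 0.77 2.05 3.67 1.03 1.41] wrist [391. 128. 128.]
  F 15 1 0 [618.   29.   61.7] [-0.24  0.75  2.16  2.88  1.09  1.63] wrist [369.  29. 128.]
  F 15 1 20 [617.   34.5  61.7] [-0.44  0.76  2.12  2.28  1.13  1.78] wrist [383. -51. 128.]
```

```bash
cat > tr.py <<'E'
from path import *
from rig import ctrl
def tr(g,q_pre0,n,back=60,up=0):
    s=ctrl.sense();w,x,y,z=s['ee_rot'];c=R.from_quat([x,y,z,w]);p0=s['eef_pos']
    pp=g[0]-back*g[1].apply([0,0,1])+[0,0,up];qb,e=ik(pp,g[1],q_pre0);qa=s['joints'];print('pre',pp,qb,e)
    for t in np.linspace(0,1,n+1)[1:]:
        x,r=fk(qa+t*(qb-qa),P);print((x-p0).round(0),rv(c,r).round(1),x.round(0),r.apply([0,0,1]).round(2))
E
python3 - <<'E'
from tr import *
g=gf(np.array([601.5,30]),.125,np.array([602,29]),20)
print(g[0],g[2])
tr(g,[-.1,.8,.9,-.06,1.5,1.36],20,60,60)
rows(*g,150,70,20,[-.1,.8,.9,-.06,1.5,1.36],[-.44,.7,2.1,2.28,1.13,-1.36])
E
```

```text
[648.84  35.95  18.  ] [617.04  34.47  61.71]
pre [664.25  37.88 135.96] [-0.1   0.87  0.86 -0.06  1.67  1.35] 2.280693429251856e-12
[16. 24. -6.] [2.7 4.6 4.6] [ 517. -284.  228.] [ 0.82  0.49 -0.3 ]
[ 28.  47. -15.] [5.  9.6 8.7] [ 529. -261.  219.] [ 0.75  0.56 -0.35]
[ 38.  68. -24.] [ 6.7 15.  12.5] [ 540. -239.  210.] [ 0.68  0.62 -0.4 ]
[ 47.  89. -33.] [ 8.  20.7 15.7] [ 549. -218.  201.] [ 0.6   0.66 -0.45]
[ 55. 110. -42.] [ 8.8 26.6 18.5] [ 557. -198.  192.] [ 0.52  0.7  -0.5 ]
[ 62. 129. -51.] [ 9.1 32.7 20.6] [ 564. -179.  183.] [ 0.43  0.72 -0.55]
[ 69. 147. -59.] [ 8.9 38.8 22.2] [ 570. -161.  175.] [ 0.34  0.73 -0.59]
[ 75. 164. -67.] [ 8.1 44.9 23.2] [ 576. -144.  167.] [ 0.26  0.72 -0.64]
[ 81. 180. -75.] [ 6.9 51.  23.5] [ 582. -128.  159.] [ 0.17  0.7  -0.69]
[ 86. 196. -82.] [ 5.2 56.9 23.1] [ 588. -112.  152.] [ 0.1   0.68 -0.73]
[ 92. 210. -88.] [ 3.1 62.5 22.1] [594. -97. 146.] [ 0.02  0.64 -0.77]
[ 98. 225. -93.] [ 0.6 67.7 20.4] [600. -83. 141.] [-0.05  0.58 -0.81]
[105. 239. -98.] [-2.3 72.5 18. ] [606. -69. 136.] [-0.11  0.53 -0.84]
[ 112.  252. -101.] [-5
[... 985 characters left out ...]
5.] [ 51. -20.  24.] [612. 159. 133.]
[-36. 133. 119.] [ 55. -26.  25.] [613. 169. 137.]
[-33. 140. 125.] [ 59. -33.  26.] [616. 176. 143.]
[-29. 144. 131.] [ 61. -40.  26.] [620. 180. 149.]
[-24. 143. 136.] [ 62. -47.  25.] [625. 179. 154.]
[-19. 139. 141.] [ 61. -54.  24.] [630. 175. 159.]
[-13. 131. 145.] [ 60. -61.  23.] [635. 167. 163.]
[ -9. 120. 147.] [ 57. -68.  22.] [640. 156. 165.]
[ -6. 105. 147.] [ 53. -74.  20.] [643. 141. 165.]
[ -5.  88. 145.] [ 48. -79.  18.] [644. 124. 163.]
[ -6.  67. 141.] [ 42. -83.  16.] [642. 103. 159.]
[-11.  45. 134.] [ 35. -86.  14.] [638.  81. 152.]
[-19.  22. 125.] [ 28. -87.  12.] [629.  58. 143.]
[-32.  -1. 114.] [ 21. -88.  10.] [617.  34. 132.]
```

>>> apply_moves(
  targets=[
    [65,[8,20,0],[2.7,4.6,4.6]],
    [65,[16,40,0],[5,9.6,8.7]],
    [65,[24,60,0],[6.7,15,12.5]],
    [65,[32,80,0],[8,20.7,15.7]],
    [65,[40,100,0],[8.8,26.6,18.5]],
    [65,[48,120,0],[9.1,32.7,20.6]],
    [65,[56,140,0],[8.9,38.8,22.2]],
    [65,[64,160,0],[8.1,44.9,23.2]],
    [65,[72,180,0],[6.9,51,23.5]],
    [65,[80,200,0],[5.2,56.9,23.1]],
    [65,[90,215,0],[3.1,62.5,22.1]],
    [65,[100,230,0],[0.6,67.7,20.4]],
    [65,[110,245,0],[-2.3,72.5,18]],
    [65,[120,260,0],[-5.4,76.8,15]],
    [65,[130,275,0],[-8.7,80.4,11.4]],
    [65,[140,290,-10],[-12.1,83.4,7.2]],
    [65,[148,305,-30],[-15.5,85.6,2.5]],
    [65,[155,320,-55],[-18.9,87,-2.7]],
    [65,[160,335,-80],[-22.1,87.5,-8.2]],
    [65,[163,346,-98],[-25,87.3,-14]],
  ],
)

```text
time_s: 17.2
eef_pos: [663.6, 39.7, 130.3]
ee_rot: [0.009, 0.989, 0.059, -0.132]
force: [-0.1, -0.4, -0.0]
grip_width: 0.76
grip_force: 0.0
```

>>> apply_moves(
  targets=[
    [65,[0,0,-30],[0,0,0]],
    [65,[0,0,-30],[0,0,0]],
    [65,[0,0,-30],[0,0,0]],
  ],
)

```text
time_s: 17.5
eef_pos: [663.9, 38.2, 103.6]
ee_rot: [0.007, 0.99, 0.059, -0.131]
force: [0.6, 0.5, 0.8]
grip_width: 0.764
grip_force: 0.0
```

```bash
python3 - <<'E'
from path import *
from h import *
s=ctrl.sense();w,x,y,z=s['ee_rot'];c=R.from_quat([x,y,z,w])
g=gf(np.array([601.5,30]),.125,np.array([602,29]),20);print(s['eef_pos'],g[0]-s['eef_pos'],rv(c,g[1]),s['force'])
snap('wrist','w2');p=np.load('w2.npz')['p'];cv2.imwrite('pics/w2.png',p[90:384])
E
```

```text
[663.87  38.24 103.56] [-15.03  -2.29 -85.56] [-0.05 -0.11  0.31] [0.65 0.5  0.76]
```

View pics/w2.png

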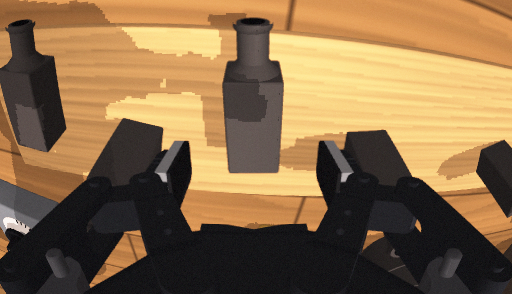

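The bottle (222-283 px) is centred between the pads (about 172 and 337). The standing neighbours are behind the fingers with clearance. Descending.

>>> apply_moves(
  targets=[
    [65,[-4,-1,-25],[0,0,0]],
    [65,[-10,-1,-55],[0,0,0]],
    [65,[-14,-2,-75],[0,0,0]],
    [65,[-15,-2,-84],[0,0,0]],
    [65,[-15,-2,-84],[0,0,0]],
    [25,[-15,-2,-84],[0,0,0]],
    [25,[-15,-2,-84],[0,0,0]],
    [25,[-15,-2,-84],[0,0,0]],
    [25,[-15,-2,-84],[0,0,0]],
    [25,[-15,-2,-84],[0,0,0]],
    [25,[-15,-2,-84],[0,0,0]],
  ],
)

```text
time_s: 18.65
eef_pos: [650.4, 36.4, 22.2]
ee_rot: [0.008, 0.99, 0.059, -0.128]
force: [1.7, 0.9, 5.8]
grip_width: 0.457
grip_force: 61.8
```

>>> apply_moves(
  targets=[
    [25,[0,0,30],[0,0,0]],
    [25,[0,0,75],[0,0,0]],
    [25,[0,0,120],[0,0,0]],
    [25,[0,0,165],[0,0,0]],
    [25,[0,0,180],[8,0,5]],
    [25,[0,0,180],[16,-1,9]],
    [25,[-2,0,180],[24,-3,13]],
    [25,[-4,0,180],[31,-6,16]],
    [25,[-6,0,180],[38,-10,19]],
    [25,[-8,0,180],[44,-14,21]],
    [25,[-10,0,180],[50,-20,23]],
    [25,[-12,0,180],[55,-26,25]],
    [25,[-14,0,180],[59,-33,26]],
    [25,[-16,0,180],[61,-40,26]],
    [25,[-18,0,180],[62,-47,25]],
    [25,[-20,0,180],[61,-54,24]],
    [25,[-22,0,180],[60,-61,23]],
    [25,[-24,0,180],[57,-68,22]],
    [25,[-26,0,175],[53,-74,20]],
    [25,[-28,0,170],[48,-79,18]],
  ],
)

```text
time_s: 20.65
eef_pos: [621.0, 36.0, 190.0]
ee_rot: [-0.307, 0.749, 0.222, 0.544]
force: [0.4, 0.5, -1.9]
grip_width: 0.458
grip_force: 61.2
```

```bash
python3 - <<'E'
from path import *
from rig import ctrl
s=ctrl.sense();w,x,y,z=s['ee_rot'];c=R.from_quat([x,y,z,w])
g=gf(np.array([601.5,30]),.125,np.array([602,29]),20,tcpz=22);print(s['eef_pos'],g[2]-s['eef_pos'],rv(c,g[3]),s['force'],s['grip_width'],s['joints'])
E
```

```text
[621.    36.   190.05] [  -7.72   -2.89 -127.26] [-11.9   -4.93 -22.77] [ 0.39  0.48 -1.88] 0.45788665776473936 [-0.56  0.55  1.89  1.59  1.27 -0.62]
```

>>> apply_moves(
  targets=[
    [25,[-2,-1,-5],[-3,-1,-6]],
    [25,[-4,-2,-15],[-6,-2,-12]],
    [25,[-6,-3,-30],[-9,-4,-17]],
    [25,[-8,-3,-45],[-12,-5,-22]],
    [25,[-8,-3,-55],[-12,-5,-22]],
    [25,[-8,-3,-55],[-12,-5,-22]],
    [25,[-8,-3,-55],[-12,-5,-22]],
  ],
)

```text
time_s: 21.35
eef_pos: [614.0, 33.0, 135.9]
ee_rot: [-0.112, 0.78, 0.145, 0.598]
force: [-0.2, -0.0, -1.7]
grip_width: 0.458
grip_force: 61.3
```

```bash
python3 - <<'E'
from path import *
from rig import ctrl
s=ctrl.sense();w,x,y,z=s['ee_rot'];c=R.from_quat([x,y,z,w])
g=gf(np.array([601.5,30]),.125,np.array([602,29]),20,tcpz=22);print(s['eef_pos'],g[2]-s['eef_pos'],rv(c,g[3]),s['force'],s['grip_width'],s['joints'])
E
```

```text
[613.98  33.01 135.89] [ -0.71   0.09 -73.1 ] [-0.05 -0.09 -1.09] [-0.15 -0.03 -1.74] 0.4583480536608509 [-0.45  0.55  2.13  2.17  1.02 -1.18]
```

>>> apply_moves(
  targets=[
    [25,[0,0,-30],[0,0,0]],
    [25,[0,0,-52],[0,0,0]],
    [25,[0,0,-64],[0,0,0]],
    [25,[0,0,-69],[0,0,0]],
    [25,[0,0,-72],[0,0,0]],
    [25,[0,0,-72],[0,0,0]],
    [25,[0,0,-72],[0,0,0]],
  ],
)

```text
time_s: 22.05
eef_pos: [613.5, 33.4, 64.1]
ee_rot: [-0.111, 0.781, 0.145, 0.598]
force: [0.3, -0.8, -1.5]
grip_width: 0.461
grip_force: 61.3
```

>>> apply_moves(
  targets=[
    [25,[0,0,-1],[0,0,0]],
    [25,[0,0,-2],[0,0,0]],
    [25,[0,0,-3],[0,0,0]],
    [25,[0,0,-3],[0,0,0]],
  ],
)

```text
time_s: 22.45
eef_pos: [614.1, 33.6, 64.0]
ee_rot: [-0.111, 0.778, 0.145, 0.601]
force: [-11.7, -2.4, 19.5]
grip_width: 0.461
grip_force: 63.4
```

>>> apply_moves(
  targets=[
    [25,[0,0,2],[0,0,0]],
    [25,[0,0,2],[0,0,0]],
    [46,[0,0,2],[0,0,0]],
    [55,[0,0,2],[0,0,0]],
    [65,[0,0,2],[0,0,0]],
    [65,[0,0,2],[0,0,0]],
    [65,[-18,-7,7],[0,0,0]],
    [65,[-45,-16,15],[0,0,0]],
    [65,[-82,-30,26],[0,0,0]],
    [65,[-118,-43,36],[0,0,0]],
    [65,[-118,-43,86],[0,0,0]],
    [65,[-118,-43,136],[0,0,0]],
    [65,[-118,-43,170],[0,0,0]],
    [65,[-118,-43,170],[0,0,0]],
  ],
)

```text
time_s: 23.85
eef_pos: [495.7, -9.7, 237.0]
ee_rot: [-0.107, 0.778, 0.148, 0.601]
force: [0.1, -0.0, 0.1]
grip_width: 0.764
grip_force: 0.0
```

```bash
python3 - <<'E'
from chk import *
from path import *
chk('c2')
s=ctrl.sense();print(s['eef_pos'],s['joints'])
W,p=cloud('c2');Pb=blob(W,(650,234),85,46,62);print(cv2.minAreaRect(Pb[:,:2].astype(np.float32)),len(Pb))
run(np.array([591.6,238.5]),-.044,np.array([600,233]),alphas=(10,15,),yaws=(0,15,25))
cv2.imwrite('pics/c2c.png',cv2.resize(p[110:280,130:400],(800,504),interpolation=2))
E
```

```text
neck [607.2 -74.1 128.8] [21. 23.] 57
neck [603.   27.2 127.8] [21. 20.] 57
neck [ 603.7 -261.6  128.5] [23. 20.] 55
neck [592.4 131.6 129. ] [25. 23.] 58
pot (array([ 398.04, -209.08]), np.float64(53.91990209809159)) 236
mid (array([ 397.92, -208.56]), np.float64(29.521739696962133)) 98
small (array([ 395.75, -208.13]), np.float64(18.569288365493314)) 59
[495.34  -9.44 233.6 ] [-0.78  0.1   2.38  1.75  1.11 -0.91]
((648.8023681640625, 233.4342041015625), (41.04441452026367, 115.20979309082031), 86.9997787475586) 380
G 10 0 [640.7 236.3  18. ] [0.17 0.96 0.99 0.04 1.36 1.77]
  F 10 0 0 [616.  233.   63.2] [ 0.3   0.84  1.98  3.47  1.09 -1.68] wrist [362. 233. 108.]
  F 10 0 15 [615.5 237.1  63.2] [ 0.14  0.83  2.05  3.01  1.13 -1.54] wrist [370. 171. 108.]
  F 10 0 25 [614.5 239.8  63.2] [ 0.04  0.83  2.05  2.71  1.15 -1.46] wrist [384. 132. 108.]
G 10 1 [640.7 236.3  18. ] [ 0.17  0.96  0.99  0.04  1.36 -1.37]
  F 10 1 0 [616.  233.   63.2] [0.3  0.84 1.98 3.47 1.09 1.47] wrist [362. 233. 108.]
  F 10 1 15 [615.5 237.1  63.2] [0.14 0.83 2.05 3.01 1.13 1.61] wrist [370. 171. 108.]
  F 10 1 25 [614.5 239.8  63.2] [0.04 0.83 2.05 2.71 1.15 1.68] wrist [384. 132. 108.]
G 15 0 [639.3 236.4  18. ] [0.16 1.01 0.9  0.05 1.49 1.77]
  F 15 0 0 [616.  233.   61.7] [ 0.29  0.79  1.98  3.49  0.96 -1.7 ] wrist [367. 233. 128.]
  F 15 0 15 [615.5 237.1  61.7] [ 0.15  0.77  2.04  3.01  0.99 -1.53] wrist [375. 173. 128.]
  F 15 0 25 [614.5 239.8  61.7] [ 0.05  0.77  2.05  2.69  1.02 -1.43] wrist [389. 134. 128.]
G 15 1 [639.3 236.4  18. ] [ 0.16  1.01  0.9   0.05  1.49 -1.38]
  F 15 1 0 [616.  233.   61.7] [0.29 0.79 1.98 3.49 0.96 1.44] wrist [367. 233. 128.]
  F 15 1 15 [615.5 237.1  61.7] [0.15 0.77 2.04 3.01 0.99 1.61] wrist [375. 173. 128.]
  F 15 1 25 [614.5 239.8  61.7] [0.05 0.77 2.05 2.69 1.02 1.71] wrist [389. 134. 128.]
```

View pics/c2c.png

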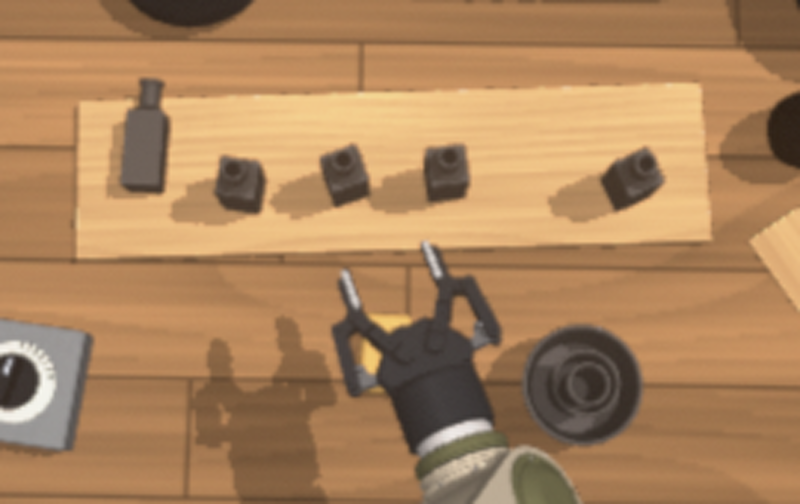

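All four are upright, the nest is intact, and bottle A still lies at (145,140) in the crop. Planning A.

```bash
python3 - <<'E'
from tr import *
g=gf(np.array([591.6,238.5]),-.05,np.array([600,234]),15,tcpz=18)
print(g[0],g[2],g[1].apply([0,0,1]),g[3].apply([0,0,1]))
tr(g,[.16,.9,.8,.05,1.5,1.77],20,60,30)
rows(*g,150,70,25,[.16,.9,.8,.05,1.5,1.77],[.15,.7,2.1,3.0,1,-1.5])
E
```

```text
[639.25 236.12  18.  ] [615.45 238.14  61.71] [-0.26  0.01 -0.97] [ 0.93  0.25 -0.26]
pre [654.76 235.34 105.96] [0.16 0.97 0.75 0.05 1.68 1.78] 8.851553599245263e-11
[17. 18.  5.] [3.8 2.5 5.5] [513.   9. 238.] [ 0.85  0.45 -0.27]
[30. 36.  6.] [ 7.2  5.9 10.7] [526.  27. 239.] [ 0.79  0.54 -0.29]
[41. 54.  4.] [10.2 10.  15.6] [537.  45. 238.] [ 0.72  0.62 -0.31]
[50. 72.  1.] [12.6 14.8 20.1] [546.  62. 235.] [ 0.64  0.69 -0.34]
[58. 88. -3.] [14.5 20.3 24.1] [553.  79. 230.] [ 0.55  0.74 -0.38]
[ 64. 104. -10.] [15.7 26.3 27.4] [559.  95. 224.] [ 0.46  0.78 -0.42]
[ 69. 119. -18.] [16.3 32.8 30. ] [565. 109. 216.] [ 0.36  0.81 -0.47]
[ 74. 132. -26.] [16.3 39.5 31.8] [570. 123. 207.] [ 0.27  0.81 -0.52]
[ 79. 144. -36.] [15.6 46.4 32.7] [574. 135. 198.] [ 0.18  0.81 -0.57]
[ 84. 155. -46.] [14.3 53.3 32.7] [579. 146. 187.] [ 0.09  0.78 -0.62]
[ 89. 165. -57.] [12.4 60.1 31.6] [584. 156. 177.] [ 0.01  0.75 -0.67]
[ 94. 174. -67.] [10.  66.5 29.6] [589. 165. 166.] [-0.07  0.69 -0.72]
[100. 182. -78.] [ 7.2 72.5 26.5] [596. 173. 156.] [-0.13  0.63 -0.76]
[107. 190. -88.] [ 4.  77.8 
[... 1211 characters left out ...]
9.] [ 77. -47.  33.] [593. 462. 227.]
[-38. 225. 217.] [ 77. -55.  32.] [601. 461. 235.]
[-29. 221. 223.] [ 76. -62.  30.] [610. 457. 241.]
[-20. 213. 227.] [ 74. -69.  28.] [620. 450. 245.]
[-10. 203. 228.] [ 71. -76.  26.] [629. 439. 246.]
[ -2. 188. 226.] [ 66. -82.  24.] [638. 424. 244.]
[  6. 171. 221.] [ 60. -87.  21.] [645. 407. 239.]
[ 11. 152. 213.] [ 54. -91.  19.] [650. 388. 231.]
[ 14. 130. 202.] [ 47. -94.  18.] [653. 366. 220.]
[ 14. 106. 188.] [ 39. -95.  16.] [653. 342. 206.]
[ 11.  81. 172.] [ 32. -95.  15.] [650. 317. 190.]
[  3.  55. 154.] [ 24. -95.  14.] [642. 291. 172.]
[ -8.  28. 134.] [ 17. -93.  14.] [631. 265. 152.]
[-24.   2. 114.] [ 10. -90.  14.] [615. 238. 132.]
```

>>> apply_moves(
  targets=[
    [65,[8,12,0],[3.8,2.5,5.5]],
    [65,[16,25,0],[7.2,5.9,10.7]],
    [65,[24,38,0],[10.2,10,15.6]],
    [65,[32,50,0],[12.6,14.8,20.1]],
    [65,[40,62,0],[14.5,20.3,24.1]],
    [65,[48,75,0],[15.7,26.3,27.4]],
    [65,[56,88,0],[16.3,32.8,30]],
    [65,[64,100,0],[16.3,39.5,31.8]],
    [65,[72,112,0],[15.6,46.4,32.7]],
    [65,[80,125,0],[14.3,53.3,32.7]],
    [65,[88,138,0],[12.4,60.1,31.6]],
    [65,[96,150,0],[10,66.5,29.6]],
    [65,[104,162,0],[7.2,72.5,26.5]],
    [65,[112,175,0],[4,77.8,22.3]],
    [65,[120,188,0],[0.7,82.3,17.3]],
    [65,[128,200,-5],[-2.7,85.9,11.3]],
    [65,[136,212,-20],[-6,88.5,4.5]],
    [65,[144,225,-45],[-9.1,90,-2.9]],
    [65,[152,237,-70],[-11.8,90.4,-10.8]],
    [65,[159,246,-95],[-14,89.6,-19.1]],
  ],
)

```text
time_s: 25.9
eef_pos: [653.7, 237.4, 130.5]
ee_rot: [-0.001, 0.99, -0.03, -0.136]
force: [-0.3, -0.6, -0.8]
grip_width: 0.761
grip_force: 0.0
```

>>> apply_moves(
  targets=[
    [65,[0,0,-30],[0,0,0]],
    [65,[0,0,-30],[0,0,0]],
    [65,[0,0,-30],[0,0,0]],
  ],
)

```text
time_s: 26.2
eef_pos: [653.7, 236.3, 103.7]
ee_rot: [-0.004, 0.99, -0.029, -0.135]
force: [0.0, 0.4, 1.2]
grip_width: 0.756
grip_force: 0.0
```

```bash
python3 - <<'E'
from path import *
from h import *
s=ctrl.sense();w,x,y,z=s['ee_rot'];c=R.from_quat([x,y,z,w])
g=gf(np.array([591.6,238.5]),-.05,np.array([600,234]),15);print(s['eef_pos'],g[0]-s['eef_pos'],rv(c,g[1]),s['force'],s['joints'])
snap('wrist','w3');p=np.load('w3.npz')['p'];cv2.imwrite('pics/w3.png',p[90:384])
E
```

```text
[653.7  236.26 103.69] [-14.45  -0.14 -85.69] [ 0.02 -0.51  0.46] [0.02 0.37 1.21] [0.16 0.97 0.75 0.06 1.68 1.79]
```

View pics/w3.png

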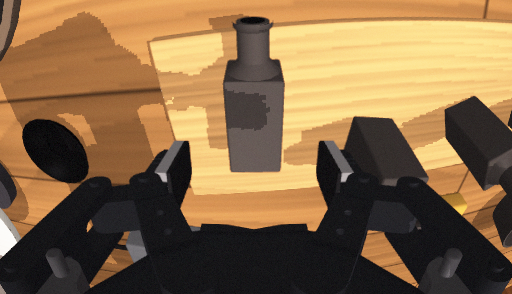

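Bottle A (224-284 px) is centred between the pads. Descending and gripping.

>>> apply_moves(
  targets=[
    [65,[-4,0,-25],[0,0,0]],
    [65,[-10,0,-55],[0,0,0]],
    [65,[-14,0,-76],[0,0,0]],
    [65,[-15,0,-85],[0,0,0]],
    [65,[-15,0,-85],[0,0,0]],
    [25,[-15,0,-85],[0,0,0]],
    [25,[-15,0,-85],[0,0,0]],
    [25,[-15,0,-85],[0,0,0]],
    [25,[-15,0,-85],[0,0,0]],
    [25,[-15,0,-85],[0,0,0]],
    [25,[-15,0,-85],[0,0,0]],
  ],
)

```text
time_s: 27.35
eef_pos: [640.4, 236.7, 22.4]
ee_rot: [-0.004, 0.991, -0.029, -0.131]
force: [1.9, 0.4, 7.1]
grip_width: 0.462
grip_force: 61.5
```

>>> apply_moves(
  targets=[
    [25,[0,0,30],[0,0,0]],
    [25,[0,0,75],[0,0,0]],
    [25,[0,0,120],[0,0,0]],
    [25,[0,0,165],[0,0,0]],
    [25,[0,0,180],[8,1,6]],
    [25,[0,0,180],[16,1,11]],
    [25,[0,0,180],[24,0,16]],
    [25,[-2,0,180],[32,-2,21]],
    [25,[-4,0,180],[40,-4,25]],
    [25,[-6,0,180],[47,-8,28]],
    [25,[-8,0,180],[54,-12,30]],
    [25,[-10,0,180],[60,-17,32]],
    [25,[-12,0,180],[66,-22,34]],
    [25,[-14,0,180],[70,-29,34]],
    [25,[-16,0,180],[74,-36,34]],
    [25,[-18,0,180],[76,-43,33]],
    [25,[-20,0,180],[77,-51,32]],
    [25,[-22,0,180],[77,-58,31]],
    [25,[-24,0,180],[75,-65,29]],
    [25,[-24,0,180],[73,-72,27]],
  ],
)

```text
time_s: 29.35
eef_pos: [615.2, 236.2, 200.5]
ee_rot: [-0.534, 0.672, 0.258, 0.443]
force: [0.1, 0.7, -2.7]
grip_width: 0.459
grip_force: 61.1
```

```bash
python3 - <<'E'
from path import *
from rig import ctrl
s=ctrl.sense();w,x,y,z=s['ee_rot'];c=R.from_quat([x,y,z,w])
g=gf(np.array([591.6,238.5]),-.05,np.array([600,234]),15,tcpz=20);print(s['eef_pos'],g[2]-s['eef_pos'],rv(c,g[3]),s['force'],s['grip_width'],s['joints'])
p0=s['eef_pos'];qa=s['joints'];qb,e=ik(g[2]+[0,0,70],g[3],[.15,.59,2.06,2.99,.83,-1.5])
for t in np.linspace(0,1,9)[1:]:
    X,r=fk(qa+t*(qb-qa),P);print((X-p0).round(),rv(c,r).round(1))
E
```

```text
[615.23 236.15 200.48] [  -1.7     1.47 -138.23] [-30.82 -11.05 -50.53] [ 0.07  0.73 -2.72] 0.45911432067431635 [-0.23  0.71  1.71  1.62  1.48 -0.34]
[18. 17. 11.] [ 0.1 -6.  -7.6]
[32. 26. 15.] [ -1.  -10.7 -15.5]
[41. 29. 14.] [ -3.4 -13.9 -23.2]
[45. 28.  7.] [ -7.1 -15.8 -30.5]
[43. 24. -5.] [-11.8 -16.3 -37.2]
[ 35.  17. -22.] [-17.5 -15.7 -42.9]
[ 20.  10. -43.] [-23.9 -13.8 -47.4]
[ -2.   1. -68.] [-30.8 -11.  -50.5]
```

>>> apply_moves(
  targets=[
    [25,[0,0,0],[0,-6,-7.6]],
    [25,[0,0,0],[-1,-10.7,-15.5]],
    [25,[0,0,0],[-3.4,-13.9,-23.2]],
    [25,[0,0,0],[-7.1,-15.8,-30.5]],
    [25,[0,0,-5],[-11.8,-16.3,-37.2]],
    [25,[-1,0,-20],[-17.5,-15.7,-42.9]],
    [25,[-1,1,-40],[-23.9,-13.8,-47.4]],
    [25,[-2,1,-60],[-30.8,-11,-50.5]],
    [25,[-2,1,-65],[-30.8,-11,-50.5]],
    [25,[-2,1,-65],[-30.8,-11,-50.5]],
    [25,[-2,1,-65],[-30.8,-11,-50.5]],
    [25,[-2,1,-65],[-30.8,-11,-50.5]],
  ],
)

```text
time_s: 30.55
eef_pos: [613.7, 236.7, 135.5]
ee_rot: [-0.082, 0.787, 0.103, 0.602]
force: [-0.4, 0.6, -2.4]
grip_width: 0.459
grip_force: 61.1
```

```bash
python3 - <<'E'
from path import *
from rig import ctrl
s=ctrl.sense();w,x,y,z=s['ee_rot'];c=R.from_quat([x,y,z,w])
g=gf(np.array([591.6,238.5]),-.05,np.array([600,234]),15,tcpz=22);print(s['eef_pos'],g[2]-s['eef_pos'],rv(c,g[3]),s['force'],s['grip_width'],s['joints'])
E
```

```text
[613.67 236.69 135.5 ] [ -2.08   0.41 -72.72] [-0.25 -0.19 -0.13] [-0.4   0.56 -2.42] 0.4593805806328352 [ 0.14  0.58  2.06  2.98  0.81 -1.48]
```

>>> apply_moves(
  targets=[
    [25,[0,0,-30],[0,0,0]],
    [25,[0,0,-52],[0,0,0]],
    [25,[0,0,-64],[0,0,0]],
    [25,[0,0,-69],[0,0,0]],
    [25,[0,0,-72],[0,0,0]],
    [25,[0,0,-73],[0,0,0]],
    [25,[0,0,-73],[0,0,0]],
  ],
)

```text
time_s: 31.25
eef_pos: [614.0, 237.3, 64.1]
ee_rot: [-0.082, 0.786, 0.103, 0.604]
force: [-0.8, -2.9, 2.5]
grip_width: 0.46
grip_force: 61.4
```

>>> apply_moves(
  targets=[
    [25,[0,0,0],[0,0,0]],
    [46,[0,0,0],[0,0,0]],
    [55,[0,0,0],[0,0,0]],
    [65,[0,0,0],[0,0,0]],
    [65,[0,0,0],[0,0,0]],
    [65,[-19,-5,5],[0,0,0]],
    [65,[-46,-12,13],[0,0,0]],
    [65,[-84,-23,24],[0,0,0]],
    [65,[-121,-32,34],[0,0,0]],
    [65,[-121,-32,84],[0,0,0]],
    [65,[-121,-32,134],[0,0,0]],
    [65,[-121,-32,170],[0,0,0]],
    [65,[-121,-32,170],[0,0,0]],
  ],
)

```text
time_s: 32.55
eef_pos: [492.9, 206.0, 240.7]
ee_rot: [-0.082, 0.783, 0.104, 0.608]
force: [0.4, -0.3, -0.2]
grip_width: 0.759
grip_force: 0.0
```

```bash
python3 - <<'E'
from chk import *
from tr import *
chk('c4')
W,p=cloud('c4');
c=(392.5,353)
Pb=blob(W,c,45,82,95);print('timer',Pb.mean(0),cv2.minAreaRect(Pb[:,:2].astype(np.float32)),len(Pb))
s=ctrl.sense();print(s['eef_pos'],s['joints'])
# timer grasp candidates: bar along angle -18deg, closing perpendicular
for fl in (0,1):
  for a in (-18,-86):
    Rg=tool(np.radians(a),0,fl);
    for q in best(np.array([392.,353.5,80]),Rg,seeds(.8)):print(fl,a,q)
cv2.imwrite('pics/c4c.png',cv2.resize(p[110:280,100:400],(800,453),interpolation=2))
E
```

```text
neck [603.7 230.3 128.6] [21. 23.] 56
neck [607.5 -74.1 128.7] [22. 23.] 56
neck [603.1  27.1 129.3] [22. 20.] 54
neck [ 603.5 -261.4  128.7] [23. 21.] 57
neck [592.5 131.7 129.2] [24. 23.] 57
pot (array([ 397.76, -208.77]), np.float64(53.60719046233508)) 249
mid (array([ 400.  , -215.93]), np.float64(29.334917173932965)) 114
small (array([ 397.94, -215.29]), np.float64(18.737291862772242)) 58
timer [392.74 350.91  88.08] ((392.9397888183594, 351.8266296386719), (15.09107780456543, 44.68404006958008), 69.7310562133789) 84
[492.41 205.84 236.71] [ 0.09  0.11  2.36  2.87  0.66 -1.39]
0 -18 [0.51 0.49 1.67 0.   0.98 2.4 ]
0 -86 [ 0.51  0.49  1.67 -0.    0.98 -2.7 ]
1 -18 [ 0.51  0.49  1.67 -0.    0.98 -0.74]
1 -86 [0.51 0.49 1.67 0.   0.98 0.44]
```

View pics/c4c.png

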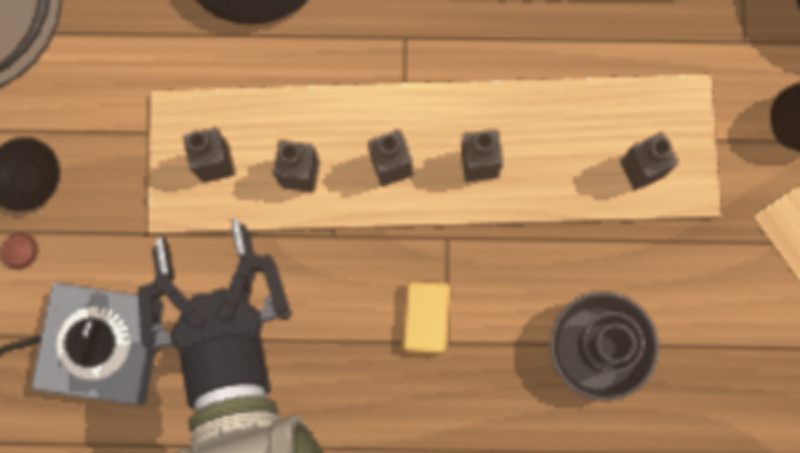

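All five bottles stand in a row and the vessels are nested; the middle cup has shifted slightly inside the pot. On to the timer.

```bash
python3 - <<'E'
from tr import *
s=ctrl.sense();w,x,y,z=s['ee_rot'];c=R.from_quat([x,y,z,w]);p0=s['eef_pos'];qa=s['joints']
Rt=tool(np.radians(-19),0,1);qb,e=ik(np.array([392.,354.5,210]),Rt,[.51,.3,1.5,0,1.2,-.74]);print(qb,e)
for t in np.linspace(0,1,23)[1:]:
    X,r=fk(qa+t*(qb-qa),P);print((X-p0).round(),rv(c,r).round(1),X.round(),r.apply([0,0,1]).round(2))
E
```

```text
[ 0.51  0.34  1.52  0.    1.28 -0.73] 3.3365940497362914e-13
[ 7. 33. 17.] [-2.3 -3.   6.8] [500. 239. 254.] [ 0.91  0.35 -0.22]
[ 8. 65. 30.] [-4.7 -5.9 13.7] [500. 271. 267.] [ 0.87  0.45 -0.19]
[ 5. 97. 41.] [-7.1 -8.5 20.6] [497. 303. 277.] [ 0.82  0.55 -0.17]
[ -2. 127.  49.] [ -9.5 -11.   27.6] [490. 333. 286.] [ 0.75  0.64 -0.16]
[-12. 155.  54.] [-12.1 -13.1  34.6] [480. 361. 291.] [ 0.68  0.71 -0.17]
[-25. 181.  57.] [-14.7 -15.1  41.6] [468. 387. 294.] [ 0.6   0.78 -0.18]
[-39. 204.  57.] [-17.6 -16.7  48.5] [453. 410. 294.] [ 0.51  0.84 -0.21]
[-55. 224.  55.] [-20.6 -18.   55.4] [437. 430. 292.] [ 0.41  0.88 -0.24]
[-72. 239.  50.] [-23.8 -19.   62.2] [421. 445. 287.] [ 0.32  0.9  -0.29]
[-88. 251.  43.] [-27.3 -19.6  68.9] [405. 457. 280.] [ 0.23  0.91 -0.35]
[-103.  259.   35.] [-31.1 -19.9  75.4] [389. 465. 271.] [ 0.14  0.9  -0.41]
[-118.  263.   25.] [-35.2 -19.9  81.7] [375. 469. 261.] [ 0.06  0.88 -0.48]
[-130.  263.   14.] [-39.6 -19.4  87.7] [363. 469. 251.] [-0.01  0.84 -0.55]
[-139.  259.    3.] [-44.3 -18.6  93.4] [353. 465. 240.] [-0.06  0.78 -0.62]
[-146.  252.   -8.] [-49.5 -17.3  98.8] [346. 458. 229.] [-0.11  0.71 -0.7 ]
[-149.  242.  -18.] [-55.  -15.6 103.7] [343. 448. 219.] [-0.14  0.63 -0.77]
[-149.  230.  -26.] [-61.  -13.5 108. ] [343. 435. 211.] [-0.15  0.54 -0.83]
[-146.  215.  -32.] [-67.3 -11.  111.8] [347. 421. 204.] [-0.15  0.44 -0.89]
[-139.  199.  -36.] [-74.   -8.1 114.9] [354. 405. 201.] [-0.13  0.33 -0.93]
[-129.  183.  -37.] [-81.1  -4.8 117.2] [364. 388. 200.] [-0.1   0.22 -0.97]
[-116.  166.  -34.] [-88.5  -1.  118.7] [377. 371. 203.] [-0.06  0.11 -0.99]
[-100.  149.  -27.] [-96.2   3.  119.2] [392. 354. 210.] [ 0.  0. -1.]
```

>>> apply_moves(
  targets=[
    [60,[0,25,17],[-2.3,-3,6.8]],
    [60,[0,50,30],[-4.7,-5.9,13.7]],
    [60,[-3,75,40],[-7.1,-8.5,20.6]],
    [60,[-10,100,48],[-9.5,-11,27.6]],
    [60,[-18,125,52],[-12.1,-13.1,34.6]],
    [60,[-28,145,55],[-14.7,-15.1,41.6]],
    [60,[-40,165,55],[-17.6,-16.7,48.5]],
    [60,[-52,180,55],[-20.6,-18,55.4]],
    [60,[-64,190,50],[-23.8,-19,62.2]],
    [60,[-76,200,45],[-27.3,-19.6,68.9]],
    [60,[-88,205,38],[-31.1,-19.9,75.4]],
    [60,[-98,208,30],[-35.2,-19.9,81.7]],
    [60,[-106,208,22],[-39.6,-19.4,87.7]],
    [60,[-112,205,14],[-44.3,-18.6,93.4]],
    [60,[-116,200,6],[-49.5,-17.3,98.8]],
    [60,[-118,192,0],[-55,-15.6,103.7]],
    [60,[-118,184,-5],[-61,-13.5,108]],
    [60,[-116,176,-10],[-67.3,-11,111.8]],
    [60,[-112,168,-15],[-74,-8.1,114.9]],
    [60,[-108,160,-20],[-81.1,-4.8,117.2]],
  ],
)

```text
time_s: 34.6
eef_pos: [384.0, 364.9, 209.8]
ee_rot: [-0.069, 0.196, 0.974, 0.095]
force: [-0.1, -1.0, -0.1]
grip_width: 0.704
grip_force: 0.0
```

```bash
python3 - <<'E'
from tr import *
s=ctrl.sense();w,x,y,z=s['ee_rot'];c=R.from_quat([x,y,z,w]);p0=s['eef_pos']
Rt=tool(np.radians(-19),0,1);print(p0,s['joints'],np.array([392.,354.5,170])-p0,rv(c,Rt))
E
```

```text
[383.97 364.91 209.83] [ 0.42  0.31  1.58  0.25  1.26 -0.83] [  8.03 -10.41 -39.83] [-12.04  -5.99   3.78]
```

>>> apply_moves(
  targets=[
    [60,[4,-5,-10],[-6,-3,2]],
    [60,[8,-10,-25],[-12,-6,3.8]],
    [60,[8,-10,-40],[-12,-6,3.8]],
    [60,[8,-10,-40],[-12,-6,3.8]],
    [60,[8,-10,-40],[-12,-6,3.8]],
  ],
)

```text
time_s: 35.1
eef_pos: [391.7, 355.3, 171.0]
ee_rot: [-0.001, 0.165, 0.986, 0.003]
force: [-0.1, 0.4, 0.5]
grip_width: 0.7
grip_force: 0.0
```

```bash
cat > wr.py <<'E'
from m import *
def wcloud(f):
    z=np.load(f'{f}.npz');d=z['d'];fl=192/np.tan(np.radians(z['v']/2));v,u=np.mgrid[:384,:512]
    a,b=u-z['c'][0],v-z['c'][1];r=np.hypot(a,b)+1e-9;t=np.tan(np.minimum(r/fl,1.4))/r
    Pc=np.stack([a*t*d,b*t*d,d],-1);W=Pc@z['E'][:3,:3].T+z['E'][:3,3];W[d==0]=np.nan;return W
E
python3 - <<'E'
from wr import *
from tr import *
s=ctrl.sense();w,x,y,z=s['ee_rot'];c=R.from_quat([x,y,z,w]);p0=s['eef_pos']
Rt=tool(np.radians(-19),0,1);print(p0,np.array([392.,354.5,170])-p0,rv(c,Rt))
snap('wrist','w4');W=wcloud('w4');p=np.load('w4.npz')['p']
Pb=blob(W,(392,354),45,83,93);print(len(Pb),np.nanmean(Pb,0),cv2.minAreaRect(Pb[:,:2].astype(np.float32)))
Pd=blob(W,(392,354),45,56,68);print(len(Pd),circ(Pd))
cv2.imwrite('pics/w4.png',p)
E
```

```text
[391.74 355.29 171.  ] [ 0.26 -0.79 -1.  ] [-0.36  0.    0.02]
997 [389.25 354.61  88.27] ((389.7434387207031, 354.37548828125), (13.885931015014648, 45.47309112548828), 71.10428619384766)
2107 (array([389.13, 354.5 ]), np.float64(21.447929234459433))
```

View pics/w4.png

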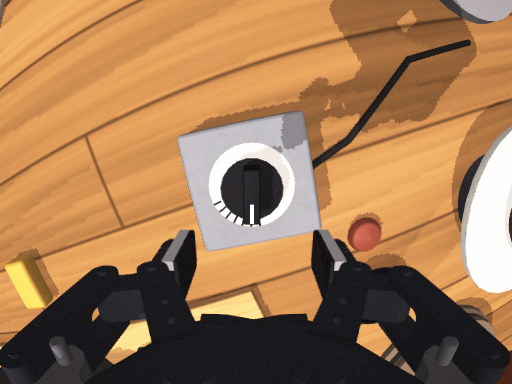

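The bar is centred (252 px) between the pads and aligned, at about (391, 354.5). Descending to grip it.

>>> apply_moves(
  targets=[
    [40,[-1,-1,-30],[0,0,0]],
    [40,[-1,-1,-60],[0,0,0]],
    [40,[-1,-1,-85],[0,0,0]],
    [40,[-1,-1,-98],[0,0,0]],
    [40,[-1,-1,-103],[0,0,0]],
    [40,[-1,-1,-103],[0,0,0]],
    [40,[-1,-1,-103],[0,0,0]],
    [5,[-1,-1,-103],[0,0,0]],
    [5,[-1,-1,-103],[0,0,0]],
    [5,[-1,-1,-103],[0,0,0]],
    [5,[-1,-1,-103],[0,0,0]],
    [5,[-1,-1,-103],[0,0,0]],
    [5,[-1,-1,-103],[0,0,0]],
  ],
  squeeze=70,
)

```text
time_s: 36.45
eef_pos: [391.3, 354.5, 69.4]
ee_rot: [0.001, 0.165, 0.986, 0.004]
force: [0.6, -4.5, 3.3]
grip_width: 0.15
grip_force: 70.0
```

>>> apply_moves(
  targets=[
    [5,[0,0,-2],[0,0,0]],
    [5,[0,0,-4],[0,0,0]],
    [5,[0,0,-6],[0,0,0]],
    [5,[0,0,-8],[0,0,0]],
    [5,[0,0,-8],[0,0,0]],
    [5,[0,0,-8],[0,0,0]],
  ],
)

```text
time_s: 37.05
eef_pos: [391.4, 354.5, 62.3]
ee_rot: [0.002, 0.165, 0.986, 0.004]
force: [-2.3, -8.1, 13.3]
grip_width: 0.148
grip_force: 71.4
```

```bash
python3 - <<'E'
from rig import ctrl
s=ctrl.sense();print(s['force'],s['wrist_torque'],s['eef_pos'],s['joints'])
E
```

```text
[-2.25257762 -8.1424504  13.33917514] [-1.32484545  0.49571958  0.06501039] [391.39467673 354.52487064  62.26392112] [ 0.51176423  0.51241906  1.69031138  0.00552427  0.93111503 -0.73073688]
```

>>> apply_moves(
  targets=[
    [5,[0,0,-1],[0,0,0]],
    [5,[0,-1,-2],[0,0,0]],
    [5,[0,-1,-2.5],[0,0,0]],
    [5,[0,-1,-2.5],[0,0,0]],
    [5,[0,-1,-2.5],[0,0,0]],
  ],
)

```text
time_s: 37.55
eef_pos: [391.6, 354.5, 62.0]
ee_rot: [0.002, 0.165, 0.986, 0.005]
force: [-9.9, -6.7, 34.2]
grip_width: 0.146
grip_force: 74.4
```

>>> apply_moves(
  targets=[
    [5,[0,0,0.5],[0,0,-4]],
    [5,[0,0,0.5],[0,0,-9]],
    [5,[0,0,0.5],[0,0,-14]],
    [5,[0,0,0.5],[0,0,-19]],
    [5,[0,0,0.5],[0,0,-24]],
    [5,[0,0,0.5],[0,0,-29]],
    [5,[0,0,0.5],[0,0,-34]],
    [5,[0,0,0.5],[0,0,-39]],
    [5,[0,0,0.5],[0,0,-44]],
    [5,[0,0,0.5],[0,0,-49]],
    [5,[0,0,0.5],[0,0,-54]],
    [5,[0,0,0.5],[0,0,-58]],
    [5,[0,0,0.5],[0,0,-58]],
  ],
)

```text
time_s: 38.85
eef_pos: [391.4, 354.2, 62.0]
ee_rot: [0.003, 0.623, 0.782, 0.004]
force: [-9.1, -7.6, 31.6]
grip_width: 0.14
grip_force: 73.9
```

```bash
python3 - <<'E'
from rig import ctrl
from tr import *
s=ctrl.sense();w,x,y,z=s['ee_rot'];c=R.from_quat([x,y,z,w]);Y=c.apply([1,0,0]);print(s['force'],s['wrist_torque'],s['eef_pos'],s['joints'],np.degrees(np.arctan2(Y[1],Y[0])))
E
```

```text
[-9.11 -7.62 31.56] [-1.39  1.7  -0.04] [391.43 354.18  62.03] [ 0.52  0.51  1.69 -0.    0.93  0.29] 102.88820731597087
```

>>> apply_moves(
  targets=[
    [5,[0,0,0],[0,0,-3]],
    [5,[0,0,0],[0,0,-6]],
    [5,[0,0,0],[0,0,-9]],
    [5,[0,0,0],[0,0,-12]],
    [5,[0,0,0],[0,0,-14]],
    [5,[0,0,0],[0,0,-14]],
    [5,[0,0,0],[0,0,-14]],
  ],
)

```text
time_s: 39.55
eef_pos: [391.5, 354.1, 62.1]
ee_rot: [0.004, 0.711, 0.703, 0.003]
force: [-9.5, -7.1, 30.8]
grip_width: 0.144
grip_force: 89.7
```

```bash
cat > t.py <<'E'
from rig import ctrl
from tr import *
s=ctrl.sense();w,x,y,z=s['ee_rot'];c=R.from_quat([x,y,z,w]);Y=c.apply([1,0,0]);print(s['force'],s['wrist_torque'],s['eef_pos'],s['joints'],np.degrees(np.arctan2(Y[1],Y[0])),s['grip_width'])
E
python3 t.py
```

```text
[-9.49 -7.13 30.83] [-1.36  1.67  2.01] [391.45 354.13  62.05] [ 0.52  0.51  1.69 -0.01  0.93  0.53] 89.29424025141098 0.14415973069166146
```

A z torque of 2 N m shows the end stop is reached with the knob still pressed. Releasing.

>>> apply_moves(
  targets=[
    [5,[0,0,0],[0,0,0]],
    [30,[0,0,0],[0,0,0]],
    [40,[0,0,0],[0,0,0]],
    [40,[0,0,0],[0,0,0]],
    [40,[0,0,0],[0,0,0]],
    [40,[0,0,20],[0,0,0]],
    [40,[0,0,50],[0,0,0]],
    [40,[0,0,100],[0,0,0]],
    [40,[0,0,150],[0,0,0]],
    [40,[-40,-20,170],[0,0,0]],
    [40,[-80,-50,170],[0,0,0]],
    [40,[-80,-50,170],[0,0,0]],
  ],
)

```text
time_s: 40.75
eef_pos: [306.1, 301.2, 228.2]
ee_rot: [0.003, 0.713, 0.701, 0.0]
force: [0.8, 0.9, -0.7]
grip_width: 0.47
grip_force: 0.0
```

```bash
python3 - <<'E'
from chk import *
chk('c5');W,p=cloud('c5')
for c,lab in(((392.5,353),'timer'),):
    Pb=blob(W,c,45,80,95);print(lab,len(Pb),Pb.mean(0) if len(Pb) else 0,cv2.minAreaRect(Pb[:,:2].astype(np.float32)) if len(Pb) else 0)
snap('side','s5');S,ps=cloud('s5')
Pb=blob(S,(392,355),45,80,95);print(len(Pb),cv2.minAreaRect(Pb[:,:2].astype(np.float32)) if len(Pb) else 0,np.percentile(Pb[:,2],[50,95]) if len(Pb) else 0)
M=blob(W,(400,-212),36,76,92);print('midrim z by quadrant',[np.median(M[(np.sign(M[:,0]-400)==a)&(np.sign(M[:,1]+216)==b)][:,2]).round(1) for a in(-1,1) for b in(-1,1)])
t=cv2.resize(p[110:280,100:400],(790,448),interpolation=2);cv2.imwrite('pics/end.png',np.vstack([t[:300],np.hstack([cv2.resize(p[195:275,100:200],(375,300),interpolation=2),cv2.resize(p[195:285,280:380],(333,300),interpolation=2),np.zeros((300,82,3),np.uint8)])]))
E
```

```text
neck [603.6 230.1 128.5] [22. 22.] 57
neck [607.3 -74.1 128.8] [22. 23.] 57
neck [603.   27.3 128.8] [22. 20.] 56
neck [ 603.4 -261.4  129.7] [24. 20.] 56
neck [592.5 131.9 128.8] [24. 23.] 58
pot (array([ 397.59926667, -209.31631957]), np.float64(53.7490288242299)) 255
mid (array([ 400.10664188, -215.78407873]), np.float64(29.02058266211816)) 116
small (array([ 397.90333679, -215.49928482]), np.float64(18.830220502895408)) 55
timer 72 [393.60762747 348.91764817  87.47126368] ((392.40313720703125, 351.8191223144531), (14.23044204711914, 46.7376823425293), 9.239055633544922)
104 ((391.9306945800781, 356.3345031738281), (14.458014488220215, 45.64314651489258), 8.427863121032715) [87.59399627 89.62498061]
midrim z by quadrant [np.float64(82.9), np.float64(83.9), np.float64(84.4), np.float64(83.8)]
```

View pics/end.png

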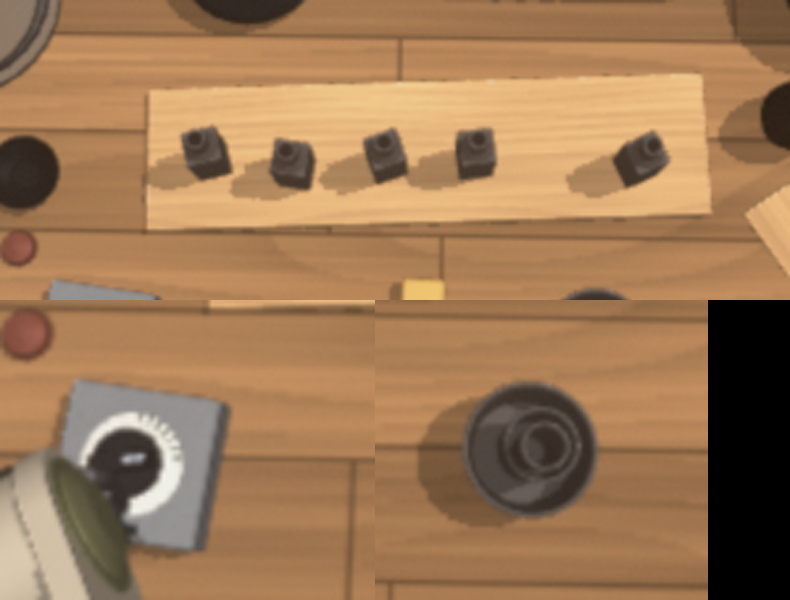

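```bash
python3 - <<'E'
from wr import *
def line_angle(B):
    return cv2.minAreaRect(B[:,:2].astype(np.float32))
W=wcloud('w4');B=blob(W,(391,354),95,40,49);print('box w4',line_angle(B),len(B))
Pb=blob(W,(391,354),45,84,93);print(line_angle(Pb))
T,_=cloud('top0');print('box top0',line_angle(blob(T,(391,352),95,40,49)))
snap('wrist','w5');W=wcloud('w5');Pb=blob(W,(391,354),45,84,93);print('bar now',line_angle(Pb),len(Pb),np.median(Pb[:,2]));B=blob(W,(391,354),95,40,49);print('box w5',line_angle(B),len(B))
E
```

```text
box w4 ((389.6270751953125, 354.36724853515625), (120.61011505126953, 119.3602523803711), 82.47545623779297) 11960
((389.7647399902344, 354.3681945800781), (13.885931015014648, 45.42806625366211), 71.10428619384766)
box top0 ((393.0863037109375, 350.98712158203125), (121.27367401123047, 119.91716003417969), 83.06056213378906)
bar now ((389.9833984375, 354.2708740234375), (14.50312328338623, 45.59390640258789), 6.427563190460205) 637 88.35984181120091
box w5 ((389.83599853515625, 354.45977783203125), (120.33538818359375, 119.79666900634766), 82.57762908935547) 8474
```

The bar is now about 76° from the box axis (end stop is 74.5°) and the knob is back up. Handing in.

```bash
python3 -c "
from rig import ctrl
print(ctrl.finish_job())"
```

```text
the job is handed in; nothing more can be done
None
```

The job is handed in: all five bottles stand apart on the board, the cups are nested in the upright pot, and the timer knob was pressed, turned to its end stop and let spring up.

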